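# Snap the retaining clip onto the bell-crank pivot

## Task

In the vise, a bell crank sits on its pivot pin over a wave spring, and a black E-clip lies loose on the crank's long arm beside the pin. Take the fork tool from its wooden cradle, press the crank down with it against the spring until the pin's groove is clear, and push the clip sideways into the groove until it snaps fully home; feel your way, do not force the clip or the crank, and keep the gripper off the clip. Then lay the tool back in its cradle, let go, and leave the other things on the bench where they are.

Things in the scene. Friction and masses are not known exactly. Their poses are not given: they have to be found in the camera images.
- fork: Fork tool. Origin: middle of its dark wooden handle, a bar 100 mm long (x), 18 wide (y), 24 high (z); x points to the fork, z up. A cranked steel neck leads down to a flat steel fork 5 mm thick, 52 mm wide over its two prongs, 61 to 101 mm ahead of the origin, its underside 26 mm below the origin (14 below the handle's underside). Mass 0.11 to 0.18 kg, hidden.
- fork_mouth (a point): Point of the fork tool 103 mm ahead of the handle's middle and 26 mm below it, level with the fork's underside: where the centre of the clip's underside lies when its round back sits in the fork's mouth. The mouth has a shallow V at its root and two straight prongs, 40 mm apart inside, whose tips end 2 mm behind this point.
- clip: Black spring-steel E-clip, a flat open ring 36 mm across, 3 mm thick, lying flat on the crank's long arm, 40 to 50 mm from the pin axis, up to 4 mm to a side. Origin: its centre, on the underside; x points out of its mouth, towards the pin within about 15 degrees. The mouth is 16 mm wide between two round noses 7 mm ahead of the origin.
- clip_mid (a point): The clip's centre at half thickness. Its noses touch the groove's core when the centre is 14 mm from the pin axis, pass it at 7 mm, and then it jumps home by itself. This takes 6 to 10 N of push; over about 12 N bends it and means that it is home, or hung up on the full pin above or below the groove (centre then 18 mm or more from the axis): ease off, press deeper or less.
- pin_top (a point): Centre of the top of the upright steel pivot pin, on its axis. The pin is 26 mm thick; its groove, 20 mm in diameter and 4.5 mm high, lies from 13 to 17.5 mm below this point. Clip home: its centre on this axis, its underside 16 to 17.5 mm below this point. How far the pin stands out of the bar under the crank differs each time by up to 1.2 mm either way.
- crank: Bell crank, bright metal, 10 mm thick. Origin: on the pin axis, on its underside. Long arm, 50 mm wide, 145 mm to -x; short arm, 30 mm wide, 90 mm to -y. It slides only straight up and down on the pin. A wave spring holds it up: it starts to sink at 4 N and takes 2.6 N more per mm, to a stop at 6.5 mm (21 N); over 25 N is forcing it. Oiled steel: friction about 0.2.
- crank_face (a point): Point of the crank's flat top face on the pin axis, 10 mm over the crank's origin. Left alone it stands 11.8 to 14.2 mm below pin_top and hides part of the groove; for the clip lying on it to enter the groove it must be pressed to 16 to 17.5 mm below pin_top (9 to 19 N, different each time).
- vise: Green bench vise with a steel base plate 200 by 150 mm. Origin: on the bench, at the middle of its jaws, which are 100 mm wide (along y), tops at 125 mm. It holds a steel bar 240 mm long (along y), 40 wide, top at 137 mm; the pin stands on it 45 mm to +y of the origin. Nothing but the pin stands higher than the crank's face. Fixed.
- cradle_seat (a point): Where the handle's middle lies when the tool rests in its wooden cradle, 46 mm above the bench; x along the handle towards the fork as it lies at the start (within 4 mm along x). Two saddles 12 mm thick hold the handle 42 mm either side of the middle, 72 mm free between them; their notches are 22 mm wide below, flare to 30 mm and reach to half the handle's height.
- cradle: Light wooden tool cradle fixed on the bench: base 126 (x) by 64 mm, 10 mm thick, with two saddles. Origin under its middle.
- hammer: Hammer with a wooden handle lying on the bench; origin on its underside. A bystander, to be left alone.
- wrench: Steel open-ended wrench lying on the bench; origin on its underside. A bystander, to be left alone.
- driver: Screwdriver with an orange handle lying on the bench; origin on its underside. A bystander, to be left alone.
- gauge: Dial gauge, 58 mm across, lying face up with its stem; origin under the middle of the dial. A bystander, to be left alone.
- oiler: White oil bottle with a red cap, 52 mm across and 130 mm tall, standing; origin under its middle. A bystander, to be left alone.
- tray: Grey steel tray 130 by 90 by 28 mm with a few spare clips in it; origin under its middle. A bystander, to be left alone.
- collar: Steel shaft collar, a ring 40 mm across and 22 mm high; origin under its middle. A bystander, to be left alone.
- drill: Cordless drill standing on its battery, about 230 mm tall; origin under its middle. A bystander, to be left alone.

How it is judged:
By the outcome, as a careful person would: the job done as asked, in the order asked, and still so for the second after the job is handed in, with the robot touching nothing.
It also fails if it takes over 67 s, if anything falls off the work surface, if the arm or the gripper's body presses on something with over 40 N, if the wrist force passes 120 N, or if a joint passes its speed limit or range.

## Robot

A 7-joint arm with a two-finger parallel gripper is mounted at the origin on the work surface. World frame = base frame: x ahead of the robot, y to its left, z up, the work surface at z = 0. Lengths are in m, angles in rad, forces in N, time in s.
With the tool pointing down it reaches from about 0.425 to 0.875 m from the base axis. Payload 9.9 kg.
Tool frame: the origin (TCP) lies on the mounting face of the last link; the fingertips stand 173 mm ahead of it and the grasp point (between the pads) lies 155 mm ahead of it; z points along the fingers, x is the direction in which the jaws open and shut, and the axes are right-handed (so a half turn about z gives the same grasp; the last joint's range is limited). The gripper opens to 85 mm and grips with 20 to 120 N. Pads are 22 mm wide; open, the fingers measure 114 mm over their backs; the gripper's body (76 mm by 85 mm) begins 54 mm behind the grasp point. The pads swing forward as they close: fully open they stand 13 mm farther back than shut.
Start: joints at [1.262, 0.576, 0.025, 1.437, -0.015, 1.129, -0.057], TCP at [0.15, -0.658, 0.405] pointing down, gripper open.
Joint ranges: [-2.76, 2.76], [-0.34, 2.15], [-1.52, 1.57], [0.19, 2.46], [-1.09, 4.23], [0.17, 1.99], [-2.82, 2.82]. Speed limits (rad/s): [2.22, 2.22, 3.01, 3.01, 3.14, 3.14, 3.14].

## Interface

Orientations are given as a 3x3 rotation matrix whose columns are the frame's x, y, z axes.
In Python, from workcell import manip gives the robot as it stands. The module is installed in compiled form; this text tells all that it offers.
- The arm moves only by the tool play_rows, never from a script. Its argument "deltas" is a list of rows, each an object of numbers: "grip": the closure, from -1 (fully open) to 1 (shut); "tx", "ty", "tz": the shift along the tool's x, y, z in units of 0.5 m (1.0 is 0.5 m); "rx", "ry", "rz": the turn, a rotation vector about the tool's x, y, z in units of pi/4 rad (1.0 is pi/4 rad). In form: [{"grip": .., "tx": .., "ty": .., "tz": .., "rx": .., "ry": .., "rz": ..}, ...]. A call has exactly 8 rows; each row is the pose to reach, as a shift and turn from the pose measured when the call began, along the tool's axes at that moment; what a row does not reach only later rows make up. A row lasts 1/12 s, in which the tool goes at most 41.7 mm and 7.16 degrees, less where a joint would pass 70% of its speed; a pose out of reach is approached as far as the arm can. A call with a number of a shift or a turn outside -1 to 1 is refused whole. A call with a gripper value outside its range is refused whole. The fingers move at their own pace and stop on an object; "newtons" is the grip in N (left out, the last holds). Time passes only in rows, so rows that repeat a pose let the fingers close, or fill a call up. It gives the time, the measured TCP pose, the force and the opening at its end, in the units of the state.
- manip.sense(): the state, without advancing time (a new reading comes with each control period).
- manip.get_image(name): name is "side" or "top"; returns a dict with "img" (384x512x3 uint8, red, green, blue), "fx", "fy", "cx", "cy" (pixels), "R" (3x3) and "t" (3): a world point X has camera coordinates R X + t. Camera axes: x right, y down, z forward; pixel columns grow to the right and rows downward; lengths in m; the calibration is good to about 2 mm. A picture is of the moment at which its call begins. There is no depth.
- manip.finish_job(): hands the job in, once; it reports no verdict.
The state is a dict: "time": time; "joint_pos": joint angles; "joint_velocities": joint speeds; "joint_torque": joint torques, N m; "position": TCP position; "tcp_rot": TCP orientation; "wrist_force": force on the tool from outside, world axes, zero at the start; "wrist_torque": the same for the moment, N m; "finger_gap": finger opening in m.
Only numpy, scipy, OpenCV 4.12 (cv2) and the standard library are available. Lean on these libraries where they do the work, as an engineer would, in place of code of your own. Each camera call takes 0.05 s, during which the arm holds its last target.

## Working session

There is one attempt and no reset: what is moved stays moved. The work goes in short steps, Python scripts to look and compute and a tool call to move; the robot and the scene stay as the last step left them, time stands still between calls to the robot, and variables do not carry over. Pictures are saved under pics/ and viewed, and the job is handed in when it is done.

Besides the shell and the picture viewer there is one more tool, called after ">>>" as name(argument=value, ...) on one line, values as JSON. play_rows: Moves the arm, as the interface text tells. Its arguments: {"type":"object","properties":{"deltas":{"type":"array","items":{"type":"object","properties":{"grip":{"type":"number"},"tx":{"type":"number"},"ty":{"type":"number"},"tz":{"type":"number"},"rx":{"type":"number"},"ry":{"type":"number"},"rz":{"type":"number"}}}},"newtons":{"type":"number"}},"required":["deltas"]}

```bash
mkdir -p pics; ls; python3 - <<'E'
from workcell import manip
import cv2,json,numpy as np
s=manip.sense(); print({k:np.round(v,4).tolist() for k,v in s.items()})
for n in("side","top"):
    d=manip.get_image(n); cv2.imwrite(f"pics/{n}0.png",d["img"][:,:,::-1]); print(n,d["fx"],d["fy"],d["cx"],d["cy"],np.round(d["R"],4).tolist(),np.round(d["t"],4).tolist())
E
```

```text
pics
{'time': 0.0, 'joint_pos': [1.2622, 0.5765, 0.0249, 1.4379, -0.015, 1.129, -0.0565], 'joint_velocities': [0.0013, 0.0007, 0.0005, -0.0001, 0.0013, 0.0015, 0.0007], 'joint_torque': [0.0003, -76.5744, 2.2501, -28.5967, 0.0154, 0.0125, 0.0], 'position': [0.1504, -0.6579, 0.4038], 'tcp_rot': [[0.2229, -0.9748, -0.0005], [-0.9748, -0.2229, 0.0016], [-0.0016, 0.0001, -1.0]], 'wrist_force': [-0.3503, 0.0091, 0.2713], 'wrist_torque': [-0.0071, -0.0124, -0.0534], 'finger_gap': 0.0854}
side 373.8334945019912 373.8334945019912 252.16055543703933 197.72197899700328 [[-0.7085, -0.7055, -0.019], [-0.3552, 0.3797, -0.8542], [0.6098, -0.5985, -0.5196]] [0.3862, 0.2924, 0.7645]
top 405.1489632065405 405.1489632065405 247.49110871603432 192.76337986071306 [[-0.0096, -0.9998, -0.0173], [-0.9933, 0.0115, -0.1151], [0.1153, 0.0161, -0.9932]] [0.0335, 0.5347, 1.1832]
```

View pics/side0.png

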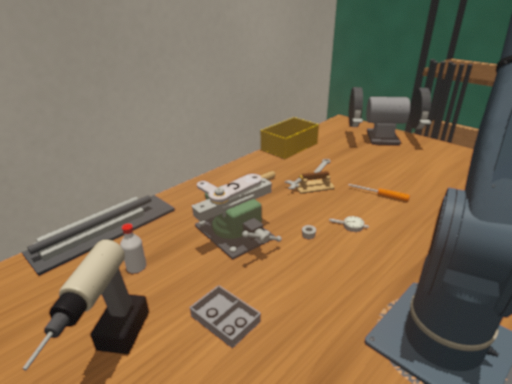

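View pics/top0.png

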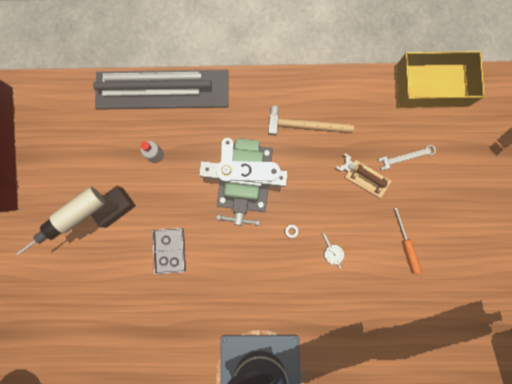

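```bash
python3 - <<'E'
import cv2
def z(n,x0,y0,w,h,k,o):
    im=cv2.imread(f"pics/{n}0.png")[y0:y0+h,x0:x0+w]
    cv2.imwrite(f"pics/{o}.png",cv2.resize(im,None,fx=k,fy=k,interpolation=cv2.INTER_CUBIC))
z("top",195,130,100,75,8,"tz1"); z("top",330,145,70,60,10,"tz2")
z("side",190,165,100,75,8,"sz1"); z("side",280,155,70,50,11,"sz2")
E
```

```text
(no output)
```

View pics/tz1.png

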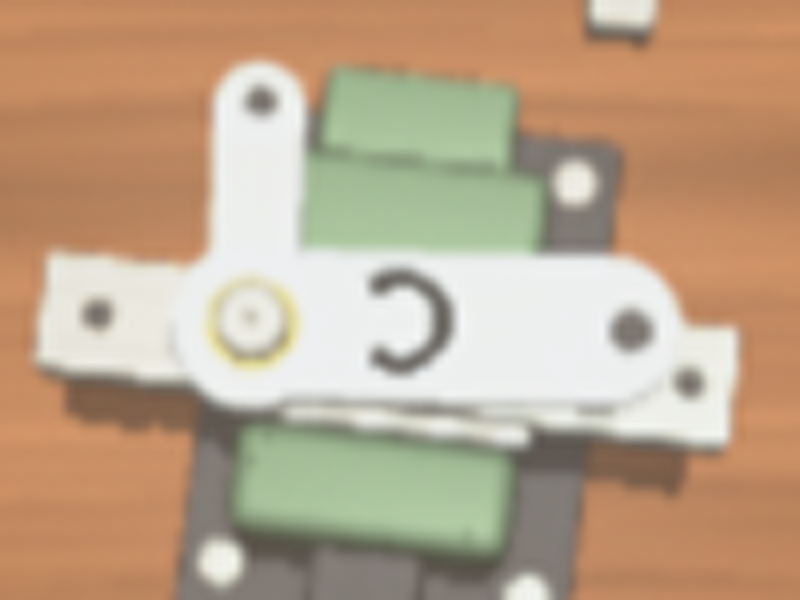

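View pics/tz2.png

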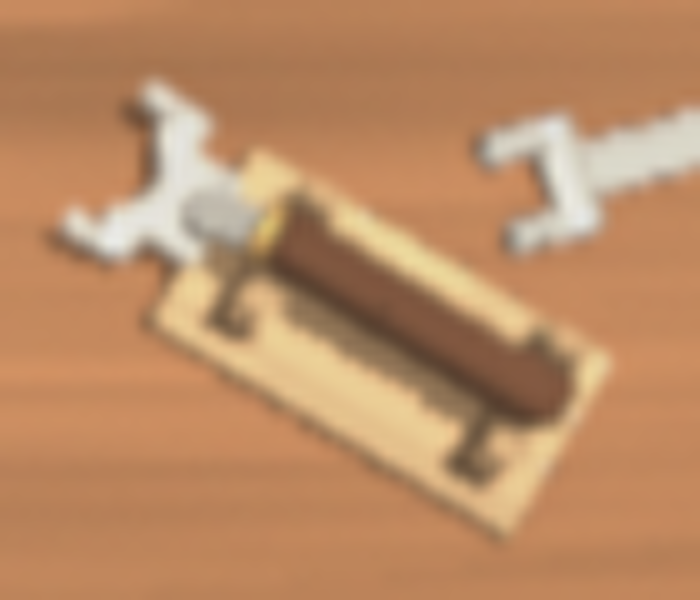

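View pics/sz1.png

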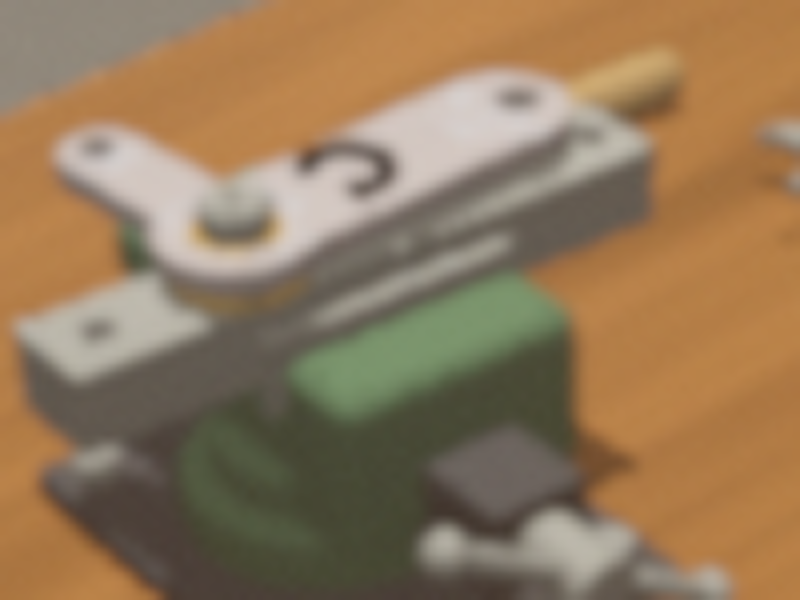

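View pics/sz2.png

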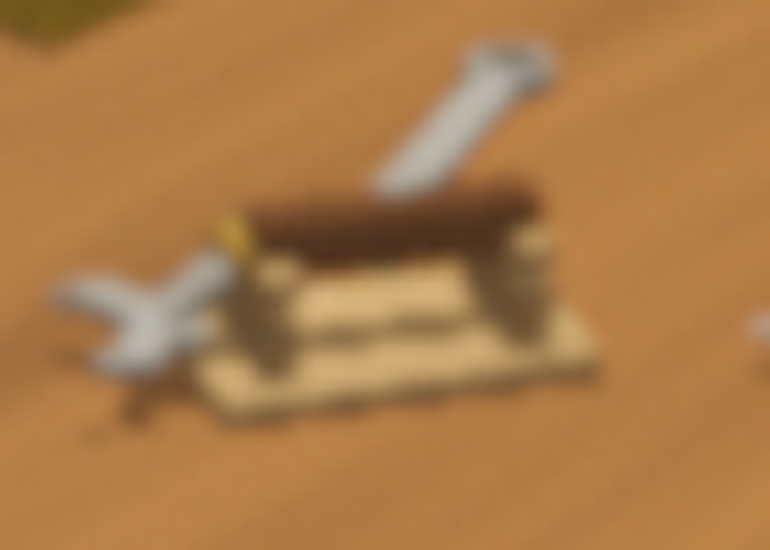

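```bash
cat > h.py <<'E'
import numpy as np,cv2
C={"side":(373.8334945,252.16055544,197.721979,[[-0.7085,-0.7055,-0.019],[-0.3552,0.3797,-0.8542],[0.6098,-0.5985,-0.5196]],[0.3862,0.2924,0.7645]),
"top":(405.1489632,247.4911087,192.7633799,[[-0.0096,-0.9998,-0.0173],[-0.9933,0.0115,-0.1151],[0.1153,0.0161,-0.9932]],[0.0335,0.5347,1.1832])}
def cam(n):
    f,cx,cy,R,t=C[n]; R=np.array(R);u,_,v=np.linalg.svd(R);return f,cx,cy,u@v,np.array(t)
def proj(n,X):
    f,cx,cy,R,t=cam(n); c=np.atleast_2d(X)@R.T+t; return np.c_[f*c[:,0]/c[:,2]+cx,f*c[:,1]/c[:,2]+cy]
def ray(n,p):
    f,cx,cy,R,t=cam(n); d=R.T@np.array([(p[0]-cx)/f,(p[1]-cy)/f,1]); return -R.T@t,d/np.linalg.norm(d)
def onz(n,p,z):
    o,d=ray(n,p); return o+d*(z-o[2])/d[2]
def tri(pt,ps):
    o1,d1=ray("top",pt);o2,d2=ray("side",ps)
    s=np.linalg.lstsq(np.c_[d1,-d2],o2-o1,rcond=None)[0]
    a=o1+s[0]*d1;b=o2+s[1]*d2; return (a+b)/2,np.linalg.norm(a-b)
def uc(x0,y0,k,u,v): return (x0+(u+.5)/k-.5,y0+(v+.5)/k-.5)
E
python3 - <<'E'
from h import *
np.set_printoptions(precision=4,suppress=True)
for n in C: print(n,ray(n,(250,190))[0])
T=lambda u,v:uc(195,130,8,u,v);S=lambda u,v:uc(190,165,8,u,v)
T2=lambda u,v:uc(330,145,10,u,v);S2=lambda u,v:uc(280,155,11,u,v)
for n,a,b in [("pin",(252,314),(232,198)),("holeL",(631,330),(517,97)),("holeS",(261,100),(97,147)),("barholeL",(97,314),(97,329)),("barholeR",(688,382),(590,133))]:
    print(n,*tri(T(*a),S(*b)))
for n,a,b in [("front top",(290,230),(250,215)),("rear top",(562,388),(535,190)),("tipL",(150,90),(65,295)),("tipR",(70,220),(105,365)),("ferr",(270,220),(235,235))]:
    print(n,*tri(T2(*a),S2(*b)))
E
```

```text
side [-0.0887  0.6189  0.6543]
top [0.395  0.0083 1.2373]
pin [0.585  0.0824 0.1618] 0.00131784725435734
holeL [ 0.5795 -0.0456  0.1514] 0.0017272694663459619
holeS [0.6612 0.0797 0.1512] 0.0014126132546278217
barholeL [0.5906 0.1379 0.1339] 0.0014439818661449392
barholeR [ 0.5637 -0.066   0.1345] 0.0026544612997156393
front top [ 0.6027 -0.3017  0.0527] 0.0024083591398651703
rear top [ 0.5537 -0.3818  0.0483] 0.006220934477342604
tipL [ 0.6518 -0.2705  0.0185] 0.00428518665212958
tipR [ 0.6123 -0.2443  0.0191] 0.002997419597704252
ferr [ 0.6064 -0.2982  0.0457] 0.003938393026220662
```

```bash
cat > ov.py <<'E'
from h import *
def box(x0,x1,y0,y1,z0,z1):
    p=[(x,y,z) for x in(x0,x1) for y in(y0,y1) for z in(z0,z1)]
    return [(p[i],p[j]) for i in range(8) for j in range(i+1,8) if sum(a!=b for a,b in zip(p[i],p[j]))==1]
def poly(P): return [(P[i],P[(i+1)%len(P)]) for i in range(len(P))]
def place(L,o,h):
    c,s=np.cos(h),np.sin(h);R=np.array([[c,-s,0],[s,c,0],[0,0,1]])
    return [(R@np.array(a)+o,R@np.array(b)+o) for a,b in L]
def forkL():
    return box(-.05,.05,-.009,.009,-.012,.012)+poly([(.061,-.01,-.0235),(.08,-.026,-.0235),(.101,-.026,-.0235),(.101,-.02,-.0235),(.085,-.02,-.0235),(.085,.02,-.0235),(.101,.02,-.0235),(.101,.026,-.0235),(.08,.026,-.0235),(.061,.01,-.0235)])
def circ(r,z,n=24,a0=0,a1=2*np.pi): 
    t=np.linspace(a0,a1,n+1); P=[(r*np.cos(q),r*np.sin(q),z) for q in t]; return list(zip(P[:-1],P[1:]))
def draw(n,src,x0,y0,w,h,k,items,out):
    im=cv2.imread(src)[y0:y0+h,x0:x0+w]; im=cv2.resize(im,None,fx=k,fy=k,interpolation=cv2.INTER_CUBIC)
    for L,col in items:
        for a,b in L:
            p=proj(n,np.array([a,b])); p=((p-[x0,y0]+.5)*k-.5)
            cv2.line(im,tuple(int(v*8) for v in p[0]),tuple(int(v*8) for v in p[1]),col,1,cv2.LINE_AA,3)
    cv2.imwrite(out,im)
E
cat > f1.py <<'E'
from ov import *
h=np.radians(58.6); o=np.array([.580,-.3415,.046])
F=place(forkL(),o,h); Cr=place(box(-.063,.063,-.032,.032,0,.01),np.array([.579,-.342,0]),h)
it=[(F,(0,0,255)),(Cr,(255,0,0))]
draw("top","pics/top0.png",330,145,70,60,9,it,"pics/a.png"); draw("side","pics/side0.png",280,155,70,50,9,it,"pics/b.png")
a=cv2.imread("pics/a.png");b=cv2.imread("pics/b.png");cv2.imwrite("pics/f1.png",np.hstack([a[:450],b])[:, :] if 0 else cv2.resize(np.hstack([a[:450],b]),(800,286)))
E
python3 f1.py; cat > c1.py <<'E'
from ov import *
h=np.radians(87.6); pin=np.array([.585,.0824,.1625]); 
zf=.1495
pf=pin.copy(); pf[2]=0
cl=poly([(0,-.025,zf),(-.12,-.025,zf),(-.145,0,zf),(-.12,.025,zf),(0,.025,zf)])+circ(.025,zf)+poly([(-.015,-.03,zf),(-.015,-.08,zf),(0,-.09,zf),(.015,-.08,zf),(.015,-.03,zf)])
it=[(place(cl,pf,h),(255,0,0)),(place(circ(.013,pin[2]),pf,h),(0,0,255)),(place(circ(.010,zf),pf,h),(0,160,0))]
c=place(circ(.018,zf+.003),pf+np.r_[place([((-.0495,-.0005,0),(0,0,0))],np.zeros(3),h)[0][0]],h)
it.append((c,(0,0,255)))
draw("top","pics/top0.png",195,130,100,75,8,it,"pics/ca.png"); draw("side","pics/side0.png",190,165,100,75,8,it,"pics/cb.png")
E
python3 c1.py
```

```text
(no output)
```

View pics/a.png

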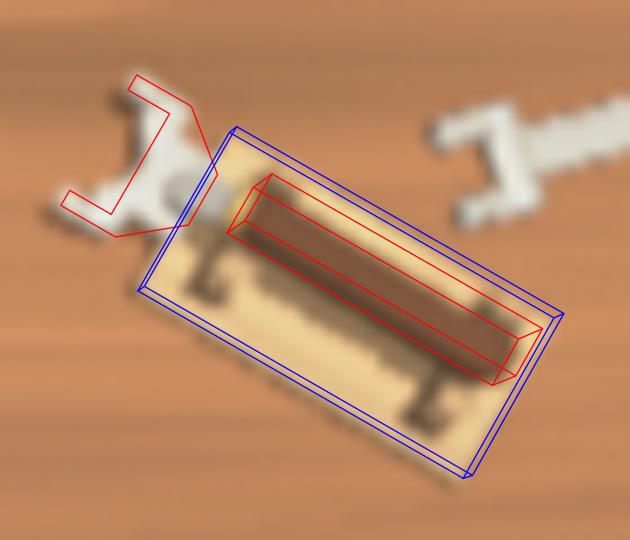

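View pics/b.png

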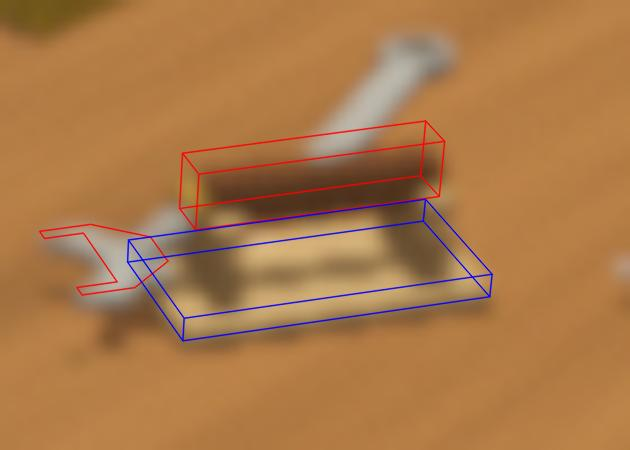

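View pics/ca.png

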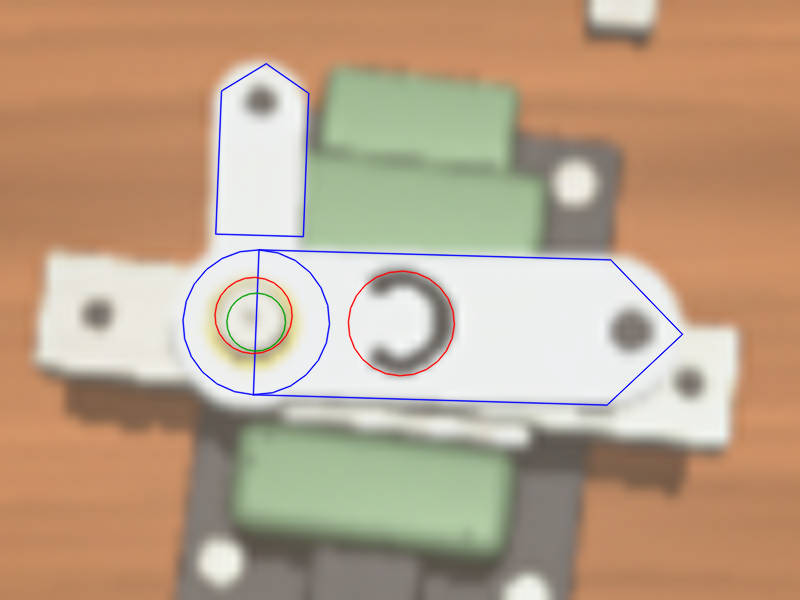

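View pics/cb.png

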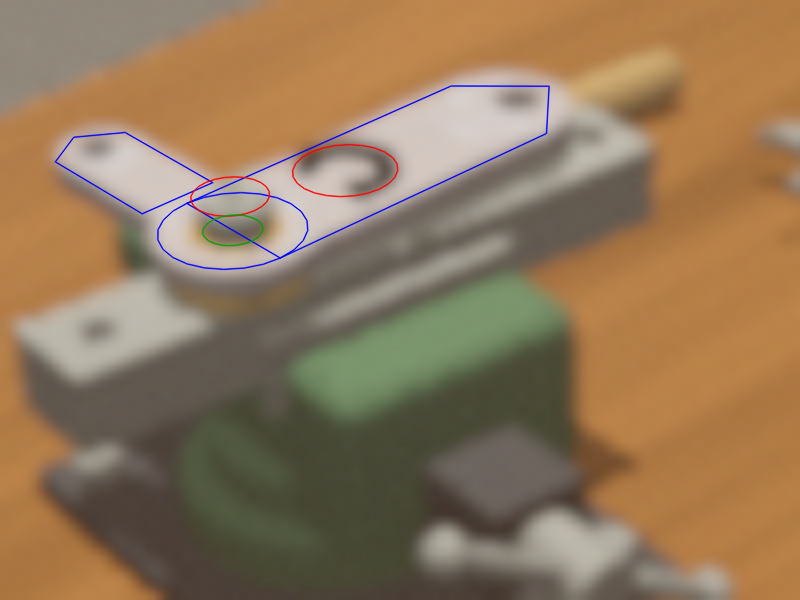

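```bash
sed -e 's/58.6/59.3/' -e 's/\.580,-\.3415,\.046/.5770,-.3398,.0445/' -e 's/\.579,-\.342,0/.5778,-.3410,0/' f1.py > f2.py
sed -i 's/330,145,70,60,9/332,150,64,50,12/;s/280,155,70,50,9/282,160,58,45,13/' f2.py; python3 f2.py
```

```text
Traceback (most recent call last):
  File "f2.py", line 6, in <module>
    a=cv2.imread("pics/a.png");b=cv2.imread("pics/b.png");cv2.imwrite("pics/f1.png",np.hstack([a[:450],b])[:, :] if 0 else cv2.resize(np.hstack([a[:450],b]),(800,286)))
                                                                                                                                      ~~~~~~~~~^^^^^^^^^^^^^
ValueError: all the input array dimensions except for the concatenation axis must match exactly, but along dimension 0, the array at index 0 has size 450 and the array at index 1 has size 585
```

View pics/a.png

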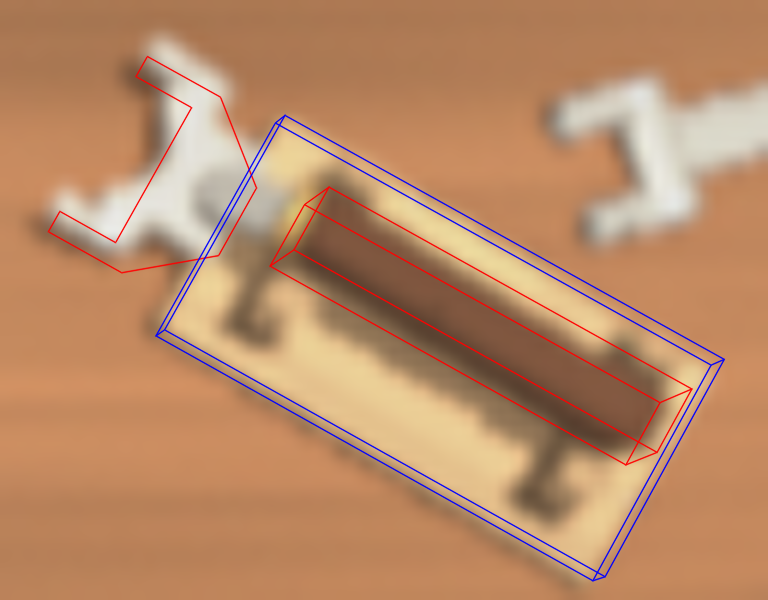

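View pics/b.png

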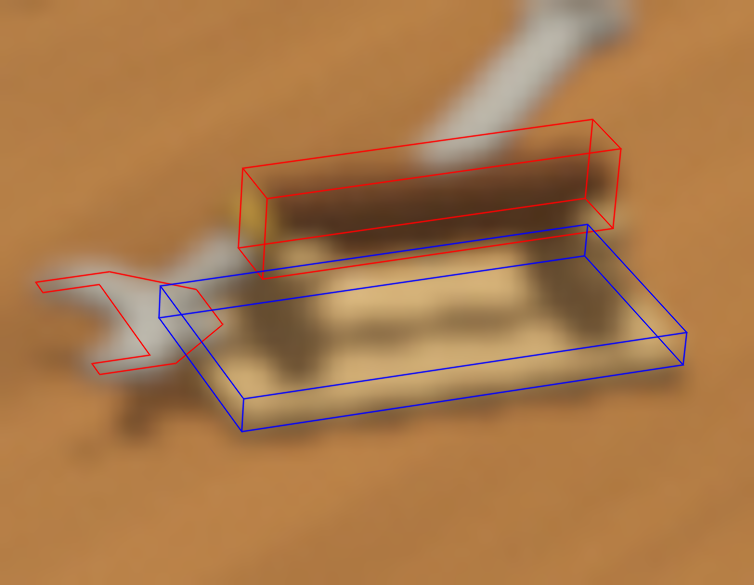

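```bash
python3 - <<'E'
import cv2,numpy as np
for n,x0,y0,w,h,k in [("top",335,150,60,50,13),("side",284,165,54,35,14)]:
    im=cv2.imread(f"pics/{n}0.png")[y0:y0+h,x0:x0+w]
    im=cv2.resize(im,None,fx=k,fy=k,interpolation=cv2.INTER_NEAREST)
    im=(255*(im/255.)**.6).astype(np.uint8)
    for i in range(0,w,5): cv2.putText(im,str(x0+i),(i*k,10),0,.35,(0,0,255),1)
    for i in range(0,h,5): cv2.putText(im,str(y0+i),(0,i*k+10),0,.35,(0,0,255),1)
    cv2.imwrite(f"pics/n_{n}.png",im)
E
```

```text
(no output)
```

View pics/n_top.png

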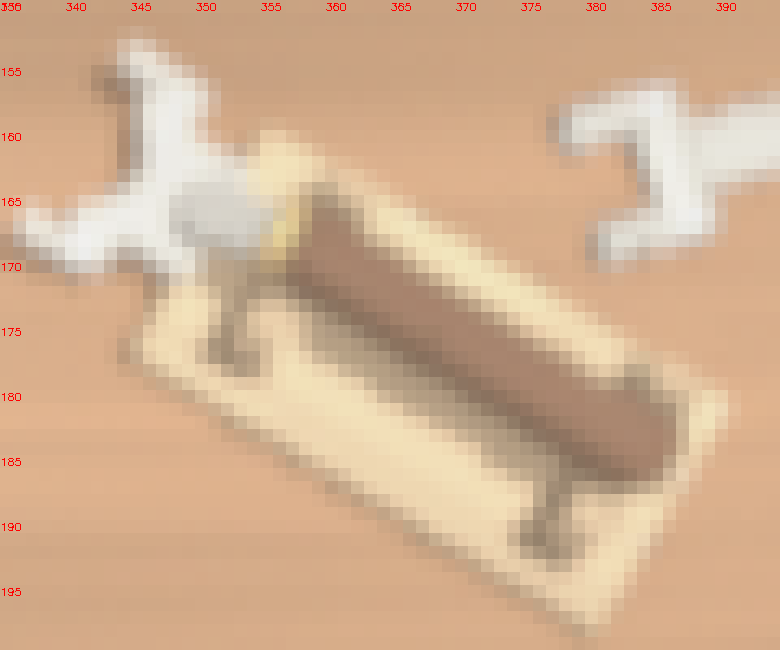

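View pics/n_side.png

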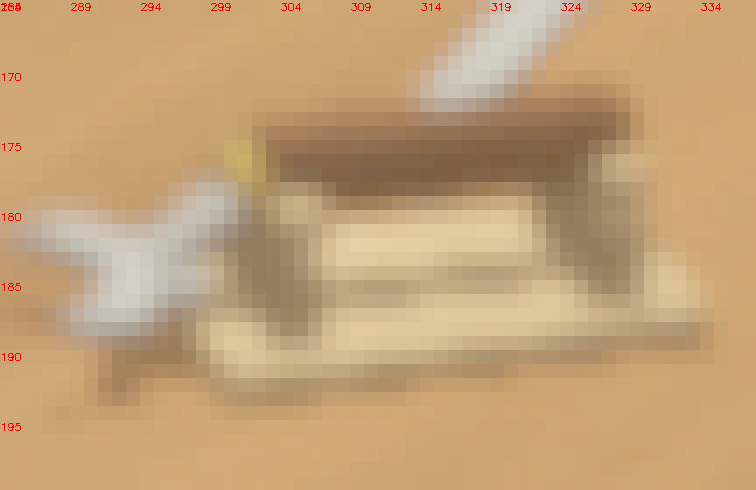

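```bash
python3 - <<'E'
from h import *
np.set_printoptions(precision=4,suppress=True)
f=onz("top",(356,167.7),.058); r=onz("top",(385.7,183.4),.058); print(f,r,(f+r)/2,np.linalg.norm(f-r),np.degrees(np.arctan2(*(f-r)[1::-1])))
h=np.radians(59.5);c,s=np.cos(h),np.sin(h)
m=(f+r)/2
for z in (.044,.046,.048):
  m2=onz("top",(370.85,175.55),z+.012)
  P=[m2+np.array([c*a-s*b,s*a+c*b,dz]) for a in(-.05,.05) for b in(-.009,.009) for dz in(-.024,0)]
  print(z,m2,proj("side",np.array(P)))
# fork root/tips, z=.0235+... top of fork
for p in [(345,153.5),(336.5,167)]: print(onz("top",p,.025))
# cradle base corners at z=.01
q=[onz("top",p,.01) for p in[(355.5,160),(391,180),(380.5,198),(345,176.5)]]; print(np.array(q),np.mean(q,0))
d=q[0]-q[3];print([np.degrees(np.arctan2(*(a-b)[1::-1])) for a,b in((q[0],q[1]),(q[3],q[2]))])
E
```

```text
[ 0.6023 -0.2921  0.058 ] [ 0.5548 -0.3766  0.058 ] [ 0.5786 -0.3344  0.058 ] 0.09696035985367689 60.61413077782088
0.044 [ 0.5788 -0.3351  0.056 ] [[325.2774 175.1687]
 [325.8448 169.0882]
 [327.4164 177.4839]
 [328.0111 171.3555]
 [298.5864 179.0394]
 [298.9042 172.899 ]
 [300.4495 181.4368]
 [300.7893 175.2478]]
0.046 [ 0.5785 -0.3345  0.058 ] [[325.3003 174.7509]
 [325.8687 168.6591]
 [327.4422 177.0642]
 [328.0379 170.9242]
 [298.5773 178.6197]
 [298.8953 172.4677]
 [300.4425 181.0152]
 [300.7826 174.8144]]
0.048 [ 0.5782 -0.3339  0.06  ] [[325.3232 174.3322]
 [325.8925 168.229 ]
 [327.468  176.6434]
 [328.0647 170.4919]
 [298.5681 178.199 ]
 [298.8864 172.0353]
 [300.4355 180.5926]
 [300.776  174.3799]]
[ 0.6522 -0.2691  0.025 ]
[ 0.611  -0.2419  0.025 ]
[[ 0.6347 -0.3038  0.01  ]
 [ 0.5715 -0.4088  0.01  ]
 [ 0.5169 -0.3745  0.01  ]
 [ 0.584  -0.2699  0.01  ]] [ 0.5768 -0.3392  0.01  ]
[np.float64(58.95945566595546), np.float64(57.30720570221668)]
```

```bash
cat > mv.py <<'E'
import sys,numpy as np
from scipy.spatial.transform import Rotation as Ro
from workcell import manip
def Rt(hd):
    h=np.radians(hd);c,s=np.cos(h),np.sin(h);return np.array([[c,s,0],[s,-c,0],[0,0,-1.]])
def delta(p,hd,show=True):
    st=manip.sense();R=np.array(st["tcp_rot"]);x=np.array(st["position"])
    d=R.T@(np.array(p)-x)/.5; r=Ro.from_matrix(R.T@Rt(hd)).as_rotvec()/(np.pi/4)
    print("t",np.round(d,4),"r",np.round(r,4),"| time",round(float(st["time"]),2),"F",np.round(st["wrist_force"],2),"pos",np.round(x,4),"gap",round(float(st["finger_gap"]),4))
if __name__=="__main__":
    a=[float(v) for v in sys.argv[1:]]; delta(a[:3],a[3])
E
python3 mv.py .40 -.48 .36 -50; python3 mv.py .586 -.322 .30 -31.5
```

```text
t [-0.2354 -0.5658  0.0882] r [-4.000e-04  1.900e-03 -6.026e-01] | time 0.1 F [-0.34 -0.87  0.25] pos [ 0.1505 -0.6579  0.4039] gap 0.0856
t [-0.4603 -0.9989  0.2085] r [-7.0000e-04  1.8000e-03 -1.0137e+00] | time 0.1 F [-0.34 -0.87  0.25] pos [ 0.1505 -0.6579  0.4039] gap 0.0856
```

>>> play_rows(deltas=[{"grip":-0.2,"tx":-0.03,"ty":-0.07,"tz":0.012,"rz":-0.08},{"grip":-0.2,"tx":-0.062,"ty":-0.145,"tz":0.03,"rz":-0.16},{"grip":-0.2,"tx":-0.096,"ty":-0.22,"tz":0.045,"rz":-0.24},{"grip":-0.2,"tx":-0.13,"ty":-0.295,"tz":0.06,"rz":-0.32},{"grip":-0.2,"tx":-0.165,"ty":-0.37,"tz":0.075,"rz":-0.4},{"grip":-0.2,"tx":-0.2,"ty":-0.445,"tz":0.09,"rz":-0.48},{"grip":-0.2,"tx":-0.235,"ty":-0.52,"tz":0.105,"rz":-0.56},{"grip":-0.2,"tx":-0.27,"ty":-0.595,"tz":0.12,"rz":-0.64}], newtons=60)

```text
invalid input at $.deltas[0]: expected keys grip, tx, ty, tz, rx, ry, rz
```

```bash
python3 mv.py .586 -.322 .28 -31.5
```

```text
t [-0.4602 -0.9989  0.2485] r [-7.0000e-04  1.8000e-03 -1.0137e+00] | time 0.1 F [-0.34 -0.87  0.25] pos [ 0.1505 -0.6579  0.4039] gap 0.0856
```

>>> play_rows(deltas=[{"grip":-0.2,"tx":-0.06,"ty":-0.14,"tz":0.03,"rx":0,"ry":0,"rz":-0.15},{"grip":-0.2,"tx":-0.095,"ty":-0.215,"tz":0.045,"rx":0,"ry":0,"rz":-0.24},{"grip":-0.2,"tx":-0.13,"ty":-0.29,"tz":0.06,"rx":0,"ry":0,"rz":-0.32},{"grip":-0.2,"tx":-0.165,"ty":-0.365,"tz":0.075,"rx":0,"ry":0,"rz":-0.4},{"grip":-0.2,"tx":-0.2,"ty":-0.44,"tz":0.09,"rx":0,"ry":0,"rz":-0.48},{"grip":-0.2,"tx":-0.235,"ty":-0.515,"tz":0.105,"rx":0,"ry":0,"rz":-0.56},{"grip":-0.2,"tx":-0.27,"ty":-0.59,"tz":0.12,"rx":0,"ry":0,"rz":-0.64},{"grip":-0.2,"tx":-0.3,"ty":-0.66,"tz":0.14,"rx":0,"ry":0,"rz":-0.7}], newtons=60)

```text
time: 0.77
position: [0.4117, -0.4577, 0.3417]
tcp_rot: [[0.702, -0.712, -0.0], [-0.712, -0.702, 0.001], [-0.001, -0.001, -1.0]]
wrist_force: [0.8, -2.0, 0.7]
finger_gap: 0.0512
```

```bash
python3 mv.py .586 -.322 .28 -31.5
```

```text
t [ 0.0514 -0.4386  0.1236] r [-0.0012  0.0015 -0.3096] | time 0.77 F [ 0.81 -1.99  0.68] pos [ 0.4117 -0.4577  0.3417] gap 0.0512
```

>>> play_rows(deltas=[{"grip":-0.2,"tx":0.01,"ty":-0.08,"tz":0.02,"rx":0,"ry":0,"rz":-0.08},{"grip":-0.2,"tx":0.02,"ty":-0.16,"tz":0.04,"rx":0,"ry":0,"rz":-0.16},{"grip":-0.2,"tx":0.03,"ty":-0.24,"tz":0.065,"rx":0,"ry":0,"rz":-0.24},{"grip":-0.2,"tx":0.04,"ty":-0.32,"tz":0.09,"rx":0,"ry":0,"rz":-0.3096},{"grip":-0.2,"tx":0.05,"ty":-0.39,"tz":0.11,"rx":0,"ry":0,"rz":-0.3096},{"grip":-0.2,"tx":0.0514,"ty":-0.4386,"tz":0.1236,"rx":-0.001,"ry":0.0015,"rz":-0.3096},{"grip":-0.2,"tx":0.0514,"ty":-0.4386,"tz":0.1236,"rx":-0.001,"ry":0.0015,"rz":-0.3096},{"grip":-0.2,"tx":0.0514,"ty":-0.4386,"tz":0.1236,"rx":-0.001,"ry":0.0015,"rz":-0.3096}])

```text
time: 1.43
position: [0.5871, -0.32, 0.2788]
tcp_rot: [[0.855, -0.519, -0.001], [-0.519, -0.855, 0.002], [-0.002, -0.001, -1.0]]
wrist_force: [-2.5, -1.3, 0.0]
finger_gap: 0.0514
```

```bash
python3 mv.py .586 -.322 .201 -31.5; cat > pic.py <<'E'
import sys,cv2
from workcell import manip
tag=sys.argv[1]
for n in("side","top"):
    cv2.imwrite(f"pics/{n}{tag}.png",manip.get_image(n)["img"][:,:,::-1])
E
cat > crop.py <<'E'
import sys,cv2
n,tag,x0,y0,w,h,k=sys.argv[1:8];x0,y0,w,h,k=map(int,(x0,y0,w,h,k))
im=cv2.imread(f"pics/{n}{tag}.png")[y0:y0+h,x0:x0+w]
im=cv2.resize(im,None,fx=k,fy=k,interpolation=cv2.INTER_NEAREST)
for i in range(0,w,5): cv2.putText(im,str(x0+i),(i*k,10),0,.35,(0,0,255),1)
for i in range(0,h,5): cv2.putText(im,str(y0+i),(0,i*k+10),0,.35,(0,0,255),1)
cv2.imwrite(f"pics/{n}{tag}_c.png",im)
E
python3 pic.py 1; python3 crop.py top 1 310 120 100 75 8;python3 crop.py side 1 270 130 80 65 9
```

```text
t [0.0006 0.0047 0.1557] r [-0.001   0.0024  0.0046] | time 1.43 F [-2.46 -1.28  0.01] pos [ 0.5871 -0.32    0.2788] gap 0.0514
```

View pics/top1_c.png

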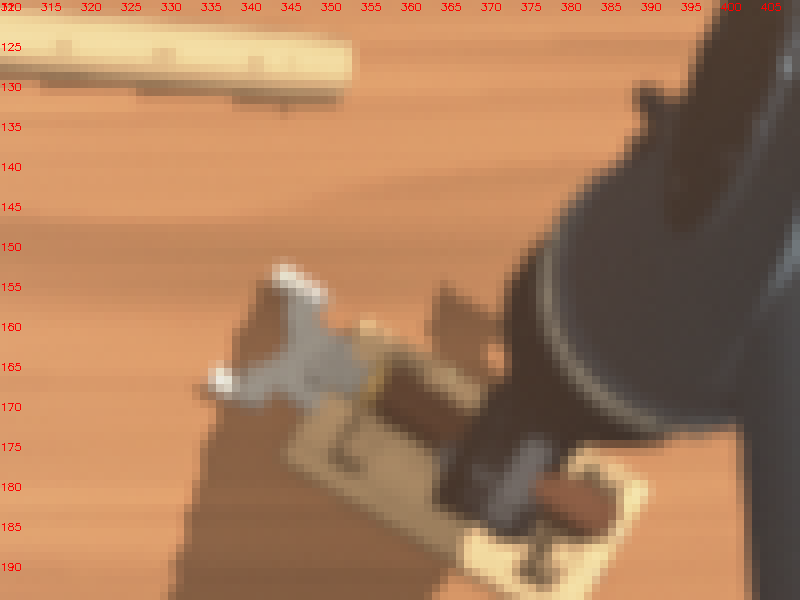

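View pics/side1_c.png

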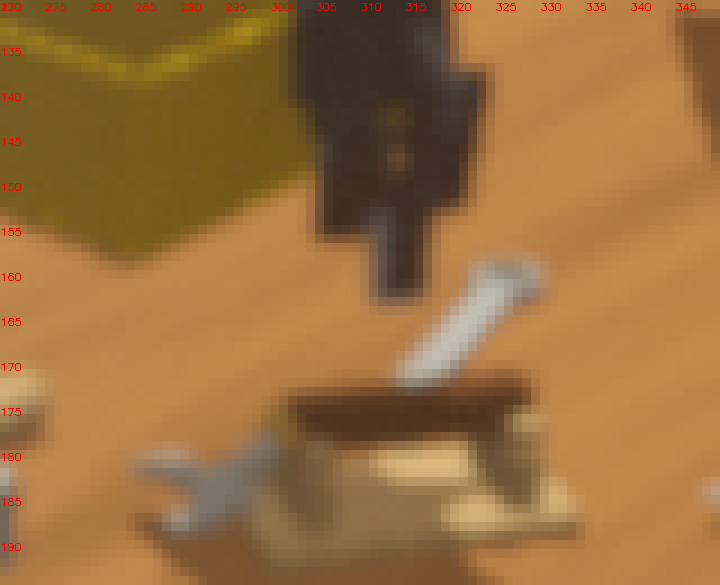

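```bash
python3 - <<'E'
from h import *
print(proj("side",[[.5871,-.32,.2788-.173],[.5871,-.32,.05],[.5783,-.335,.046]]),proj("top",[[.5871,-.32,.2788-.16],[.5871,-.32,.05]]))
E
python3 mv.py .588 -.3195 .201 -31.5
```

```text
[[309.75642161 159.71265397]
 [308.76729343 174.40203705]
 [313.39959011 174.7493271 ]] [[371.70536746 169.11785994]
 [365.0123428  173.15136214]]
t [ 0.0013 -0.0088  0.1576] r [ 0.0013  0.0009 -0.0011] | time 1.53 F [-0.17 -1.   -0.16] pos [ 0.5853 -0.3229  0.2798] gap 0.0513
```

>>> play_rows(deltas=[{"grip":-0.2,"tx":0.001,"ty":-0.005,"tz":0.04,"rx":0,"ry":0,"rz":0},{"grip":-0.2,"tx":0.001,"ty":-0.006,"tz":0.08,"rx":0,"ry":0,"rz":0},{"grip":-0.2,"tx":0.001,"ty":-0.006,"tz":0.115,"rx":0,"ry":0,"rz":0},{"grip":-0.2,"tx":0.001,"ty":-0.006,"tz":0.14,"rx":0,"ry":0,"rz":0},{"grip":-0.2,"tx":0.001,"ty":-0.006,"tz":0.156,"rx":0.001,"ry":0.001,"rz":0},{"grip":-0.2,"tx":0.001,"ty":-0.006,"tz":0.158,"rx":0.001,"ry":0.001,"rz":0},{"grip":-0.2,"tx":0.001,"ty":-0.006,"tz":0.158,"rx":0.001,"ry":0.001,"rz":0},{"grip":-0.2,"tx":0.001,"ty":-0.006,"tz":0.158,"rx":0.001,"ry":0.001,"rz":0}])

```text
time: 2.2
position: [0.5874, -0.3211, 0.2017]
tcp_rot: [[0.852, -0.524, 0.001], [-0.524, -0.852, -0.001], [0.001, 0.0, -1.0]]
wrist_force: [-0.2, -1.0, -0.2]
finger_gap: 0.0513
```

```bash
python3 mv.py .587 -.3205 .201 -31.5;python3 pic.py 2; python3 crop.py top 2 310 120 100 75 8;python3 crop.py side 2 270 130 80 65 9
```

```text
t [-0.0012 -0.0006  0.0015] r [ 0.0003 -0.0019 -0.0017] | time 2.2 F [-0.17 -0.99 -0.21] pos [ 0.5874 -0.3211  0.2017] gap 0.0513
```

View pics/side2_c.png

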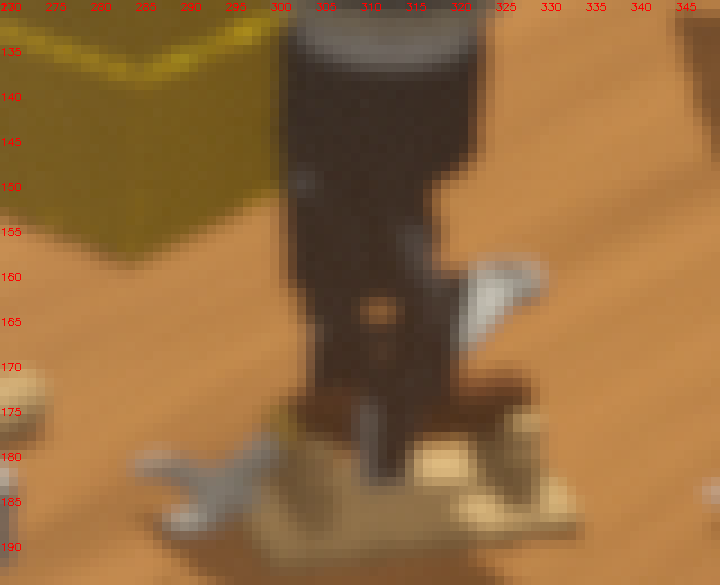

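View pics/top2_c.png

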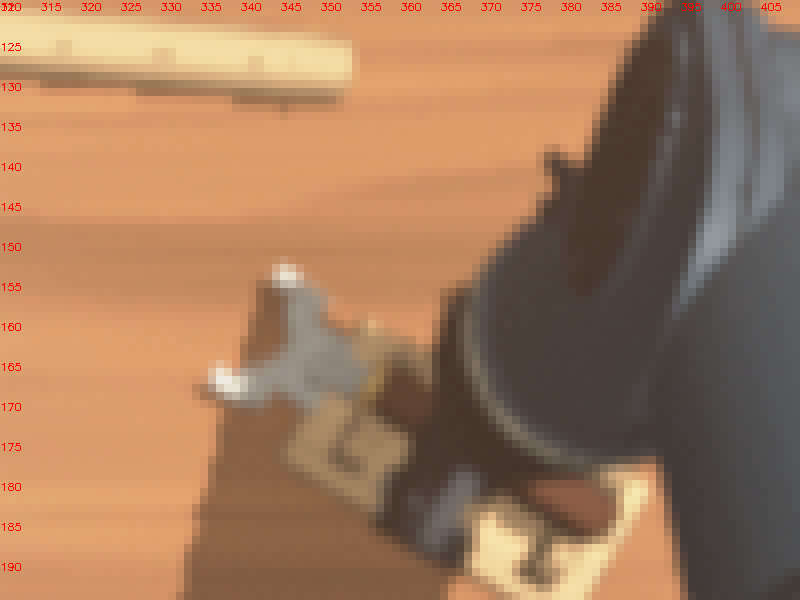

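>>> play_rows(deltas=[{"grip":0.2,"tx":-0.001,"ty":0,"tz":0.001,"rx":0,"ry":0,"rz":0},{"grip":0.4,"tx":-0.001,"ty":0,"tz":0.001,"rx":0,"ry":0,"rz":0},{"grip":1,"tx":-0.001,"ty":0,"tz":0.001,"rx":0,"ry":0,"rz":0},{"grip":1,"tx":-0.001,"ty":0,"tz":0.001,"rx":0,"ry":0,"rz":0},{"grip":1,"tx":-0.001,"ty":0,"tz":0.001,"rx":0,"ry":0,"rz":0},{"grip":1,"tx":-0.001,"ty":0,"tz":0.001,"rx":0,"ry":0,"rz":0},{"grip":1,"tx":-0.001,"ty":0,"tz":0.001,"rx":0,"ry":0,"rz":0},{"grip":1,"tx":-0.001,"ty":0,"tz":0.001,"rx":0,"ry":0,"rz":0}], newtons=110)

```text
time: 2.97
position: [0.5873, -0.3207, 0.2022]
tcp_rot: [[0.852, -0.523, 0.002], [-0.523, -0.852, -0.002], [0.003, 0.0, -1.0]]
wrist_force: [-1.3, 0.8, 5.9]
finger_gap: 0.0163
```

```bash
python3 mv.py .587 -.3205 .31 -31.5
```

```text
t [-1.000e-04  0.000e+00 -2.156e-01] r [ 0.     -0.0036 -0.0014] | time 2.97 F [-1.33  0.78  5.85] pos [ 0.5873 -0.3207  0.2022] gap 0.0163
```

>>> play_rows(deltas=[{"grip":1,"tx":0,"ty":0,"tz":-0.01,"rx":0,"ry":0,"rz":0},{"grip":1,"tx":0,"ty":0,"tz":-0.03,"rx":0,"ry":0,"rz":0},{"grip":1,"tx":0,"ty":0,"tz":-0.06,"rx":0,"ry":0,"rz":0},{"grip":1,"tx":0,"ty":0,"tz":-0.11,"rx":0,"ry":0,"rz":0},{"grip":1,"tx":0,"ty":0,"tz":-0.17,"rx":0,"ry":0,"rz":0},{"grip":1,"tx":0,"ty":0,"tz":-0.23,"rx":0,"ry":0,"rz":0},{"grip":1,"tx":0,"ty":0,"tz":-0.28,"rx":0,"ry":-0.003,"rz":0},{"grip":1,"tx":0,"ty":0,"tz":-0.31,"rx":0,"ry":-0.003,"rz":0}])

```text
time: 3.63
position: [0.5872, -0.3205, 0.3615]
tcp_rot: [[0.852, -0.523, 0.004], [-0.523, -0.852, -0.002], [0.005, -0.001, -1.0]]
wrist_force: [0.8, -0.2, -0.6]
finger_gap: 0.0165
```

```bash
python3 mv.py .579 -.077 .362 -2.4
```

```text
t [-0.2688 -0.4063 -0.0021] r [ 0.0009 -0.0059 -0.6481] | time 3.63 F [ 0.82 -0.2  -0.65] pos [ 0.5872 -0.3205  0.3615] gap 0.0165
```

>>> play_rows(deltas=[{"grip":1,"tx":-0.025,"ty":-0.035,"tz":0,"rx":0,"ry":0,"rz":-0.07},{"grip":1,"tx":-0.07,"ty":-0.1,"tz":0,"rx":0,"ry":0,"rz":-0.17},{"grip":1,"tx":-0.115,"ty":-0.17,"tz":0,"rx":0,"ry":-0.003,"rz":-0.28},{"grip":1,"tx":-0.16,"ty":-0.24,"tz":0,"rx":0,"ry":-0.005,"rz":-0.39},{"grip":1,"tx":-0.205,"ty":-0.31,"tz":0,"rx":0,"ry":-0.006,"rz":-0.5},{"grip":1,"tx":-0.245,"ty":-0.37,"tz":0,"rx":0.001,"ry":-0.006,"rz":-0.6},{"grip":1,"tx":-0.268,"ty":-0.406,"tz":0,"rx":0.001,"ry":-0.006,"rz":-0.648},{"grip":1,"tx":-0.268,"ty":-0.406,"tz":0,"rx":0.001,"ry":-0.006,"rz":-0.648}])

```text
time: 4.3
position: [0.5791, -0.0709, 0.3622]
tcp_rot: [[1.0, -0.031, 0.001], [-0.031, -1.0, 0.003], [0.001, -0.003, -1.0]]
wrist_force: [0.2, -0.1, -0.9]
finger_gap: 0.0165
```

>>> play_rows(deltas=[{"grip":1,"tx":0,"ty":0,"tz":0,"rx":0,"ry":0,"rz":0},{"grip":1,"tx":0,"ty":0,"tz":0,"rx":0,"ry":0,"rz":0},{"grip":1,"tx":0,"ty":0,"tz":0,"rx":0,"ry":0,"rz":0},{"grip":1,"tx":0,"ty":0,"tz":0,"rx":0,"ry":0,"rz":0},{"grip":1,"tx":0,"ty":0,"tz":0,"rx":0,"ry":0,"rz":0},{"grip":1,"tx":0,"ty":0,"tz":0,"rx":0,"ry":0,"rz":0},{"grip":1,"tx":0,"ty":0,"tz":0,"rx":0,"ry":0,"rz":0},{"grip":1,"tx":0,"ty":0,"tz":0,"rx":0,"ry":0,"rz":0}])

```text
time: 4.97
position: [0.5791, -0.0713, 0.3621]
tcp_rot: [[0.999, -0.032, 0.001], [-0.032, -0.999, 0.003], [0.001, -0.003, -1.0]]
wrist_force: [-0.5, -0.3, -1.4]
finger_gap: 0.0165
```

```bash
python3 mv.py .579 -.077 .362 -2.4; python3 -c "
from workcell import manip;import numpy as np;s=manip.sense();print(np.round(s['tcp_rot'],4),s['wrist_torque'])"; python3 pic.py 3; python3 crop.py top 3 195 130 100 75 8;python3 crop.py side 3 190 145 100 75 8
```

```text
t [0.0002 0.0114 0.0002] r [-0.0041 -0.001   0.0124] | time 4.97 F [-0.53 -0.31 -1.35] pos [ 0.5791 -0.0713  0.3621] gap 0.0165
[[ 9.995e-01 -3.210e-02  9.000e-04]
 [-3.210e-02 -9.995e-01  3.200e-03]
 [ 8.000e-04 -3.200e-03 -1.000e+00]] [-0.02095626  0.00973546 -0.0133978 ]
```

View pics/top3_c.png

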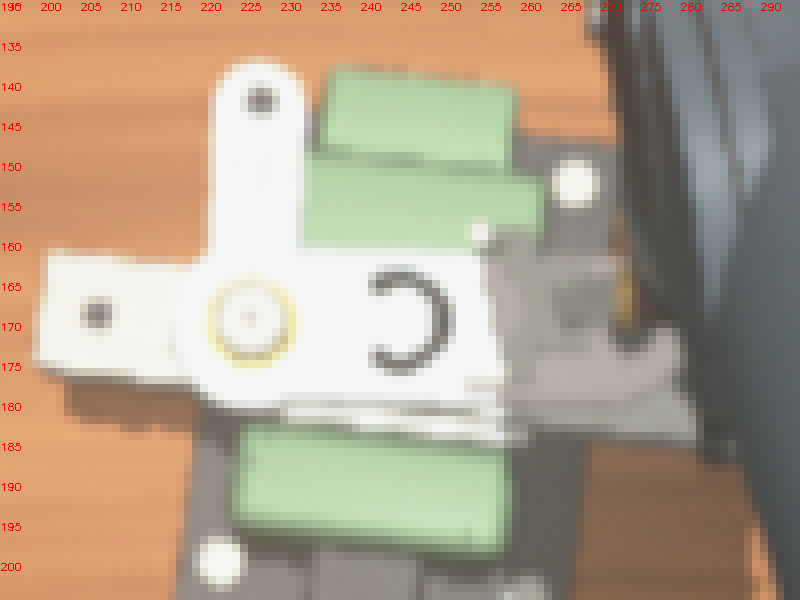

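View pics/side3_c.png

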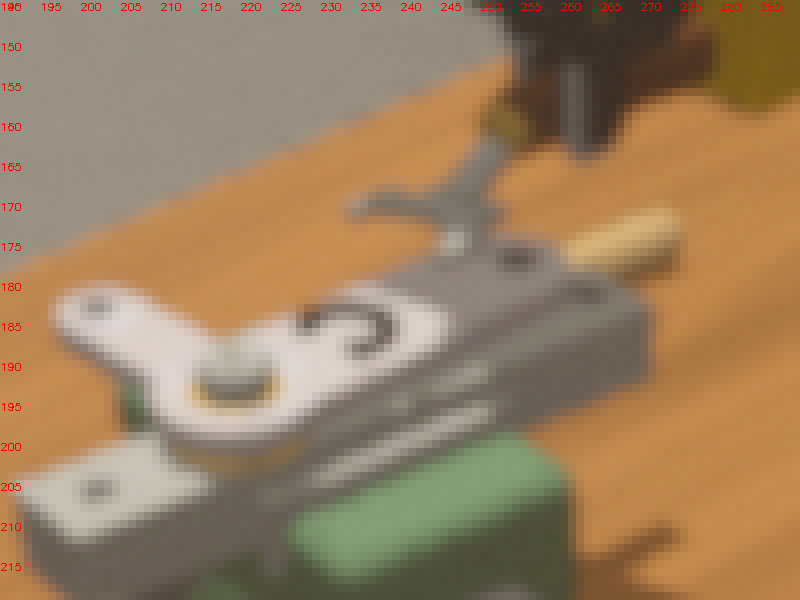

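```bash
cat > fk.py <<'E'
from ov import *
import sys
def fork_at(tcp,H,L,dz=.1822,lat=0.):
    h=np.radians(H+90); d=np.array([np.cos(h),np.sin(h),0]);n=np.array([-d[1],d[0],0])
    o=np.array(tcp)+d*(L-.103)+n*lat; o[2]=tcp[2]-dz+.026
    return o,h
def run(tag,tcp,H,L,dz,lat,clip=None,face=.1495,pin=(.585,.0824)):
    o,h=fork_at(tcp,H,L,dz,lat)
    zt=-.0235
    F=[(.101,-.026),(.101,-.02),(.088,-.02),(.085,0),(.088,.02),(.101,.02),(.101,.026),(.08,.026),(.061,.01),(.061,-.01),(.08,-.026)]
    L1=poly([(a,b,-.021) for a,b in F])+poly([(a,b,-.026) for a,b in F])+box(-.05,.05,-.009,.009,-.012,.012)
    it=[(place(L1,o,h),(0,0,255))]
    if clip is not None: it.append((place(circ(.018,face+.003),np.array([clip[0],clip[1],0]),0),(0,200,0)))
    it.append((place(circ(.013,.1625),np.array([*pin,0]),0),(255,0,0)))
    draw("top",f"pics/top{tag}.png",195,130,100,75,8,it,f"pics/ot{tag}.png"); draw("side",f"pics/side{tag}.png",190,145,100,75,8,it,f"pics/os{tag}.png")
E
python3 - <<'E'
from fk import *
run("3",(.5791,-.0713,.3621),-1.84,.086,.1822,0,(.5834,.0329))
E
```

```text
(no output)
```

View pics/ot3.png

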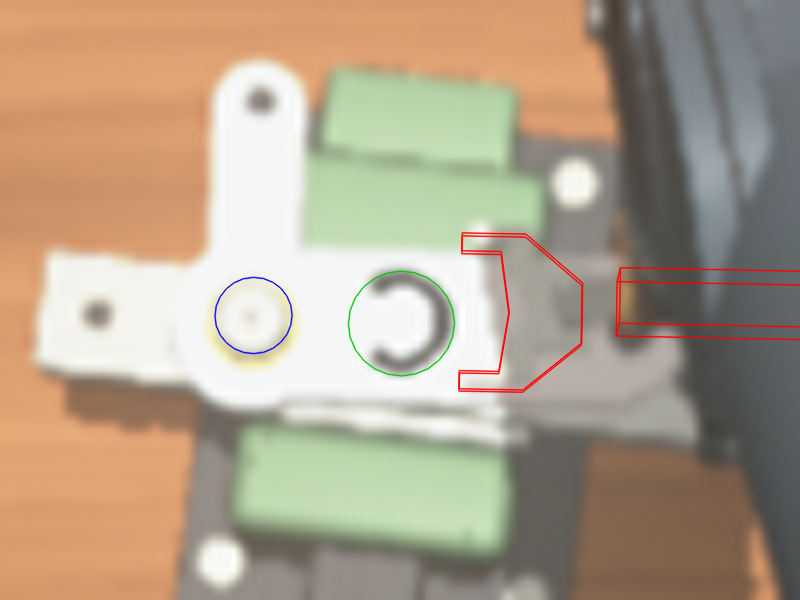

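View pics/os3.png

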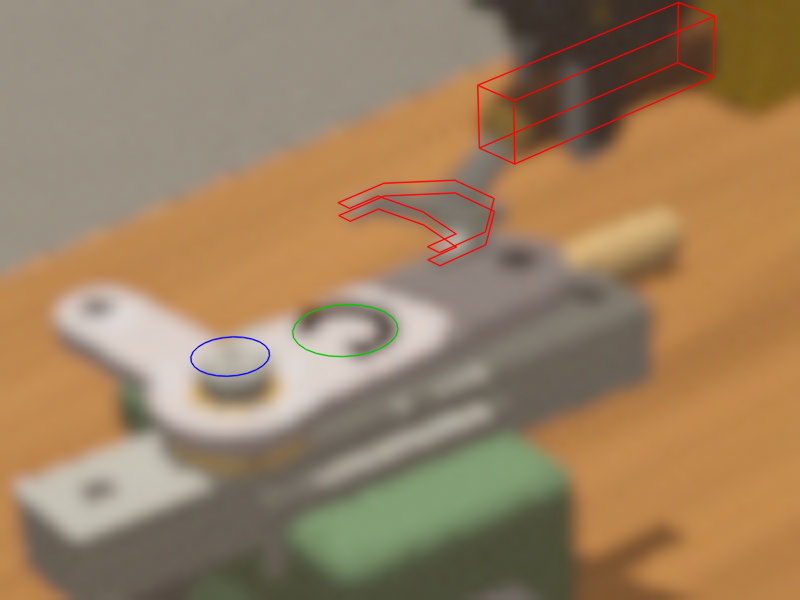

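```bash
python3 mv.py .580 -.0715 .337 -1.9
```

```text
t [0.0018 0.001  0.0503] r [-0.0042 -0.0011  0.0019] | time 5.07 F [ 0.48  0.11 -0.64] pos [ 0.5791 -0.071   0.3621] gap 0.0161
```

>>> play_rows(deltas=[{"grip":1,"tx":0.001,"ty":0,"tz":0.01,"rx":-0.002,"ry":0,"rz":0.001},{"grip":1,"tx":0.002,"ty":0.001,"tz":0.02,"rx":-0.004,"ry":-0.001,"rz":0.002},{"grip":1,"tx":0.002,"ty":0.001,"tz":0.03,"rx":-0.004,"ry":-0.001,"rz":0.002},{"grip":1,"tx":0.002,"ty":0.001,"tz":0.04,"rx":-0.004,"ry":-0.001,"rz":0.002},{"grip":1,"tx":0.002,"ty":0.001,"tz":0.05,"rx":-0.004,"ry":-0.001,"rz":0.002},{"grip":1,"tx":0.002,"ty":0.001,"tz":0.05,"rx":-0.004,"ry":-0.001,"rz":0.002},{"grip":1,"tx":0.002,"ty":0.001,"tz":0.05,"rx":-0.004,"ry":-0.001,"rz":0.002},{"grip":1,"tx":0.002,"ty":0.001,"tz":0.05,"rx":-0.004,"ry":-0.001,"rz":0.002}])

```text
time: 5.73
position: [0.5801, -0.0715, 0.3371]
tcp_rot: [[0.999, -0.033, -0.0], [-0.033, -0.999, 0.0], [-0.0, -0.0, -1.0]]
wrist_force: [0.1, 0.6, -1.0]
finger_gap: 0.0161
```

```bash
python3 mv.py .580 -.0715 .333 -1.9;  python3 -c "
from workcell import manip;import numpy as np;s=manip.sense();print(np.round(s['tcp_rot'],4),s['wrist_torque'])";python3 pic.py 4; python3 - <<'E'
from fk import *
run("4",(.580,-.0712,.337),-1.9,.083,.1822,0,(.5834,.0329))
E
python3 crop.py top 4 195 130 100 75 8;python3 crop.py side 4 190 145 100 75 8
```

```text
t [-0.0002  0.      0.0083] r [-0.0002  0.     -0.0001] | time 5.73 F [ 0.11  0.61 -1.04] pos [ 0.5801 -0.0715  0.3371] gap 0.0161
[[ 9.994e-01 -3.320e-02 -0.000e+00]
 [-3.320e-02 -9.994e-01  1.000e-04]
 [-0.000e+00 -1.000e-04 -1.000e+00]] [-0.0101168  -0.01829341 -0.01741098]
```

View pics/ot4.png

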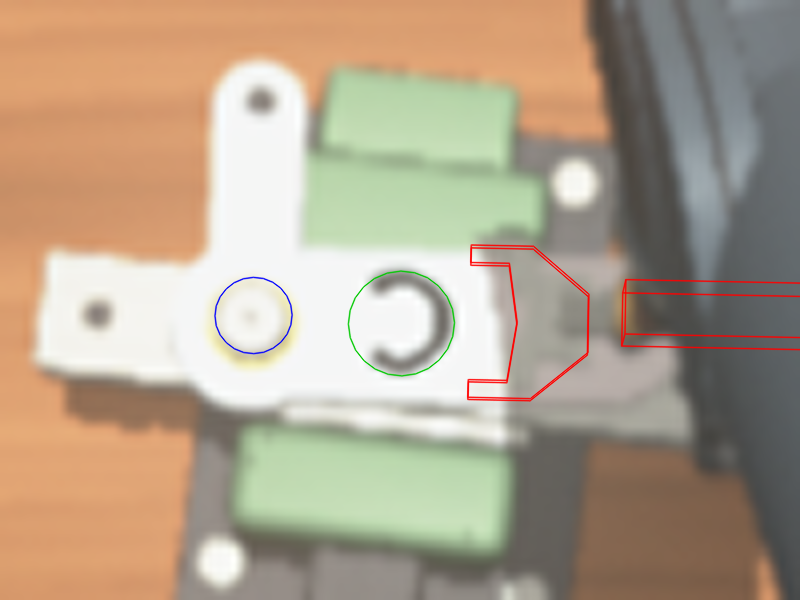

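View pics/os4.png

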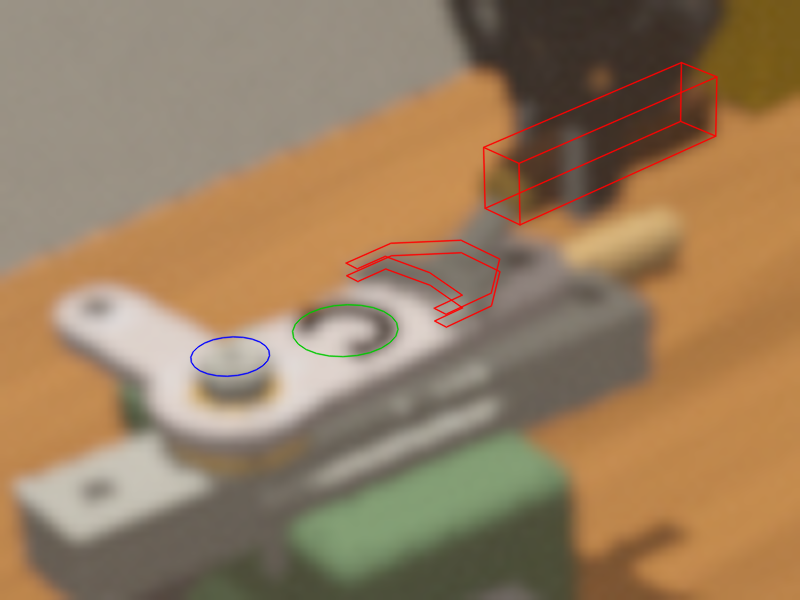

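View pics/top4_c.png

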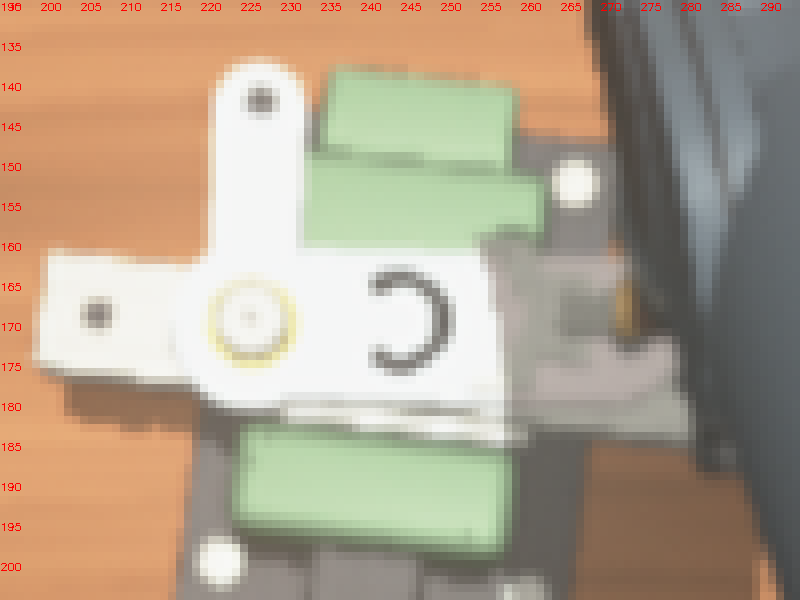

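View pics/side4_c.png

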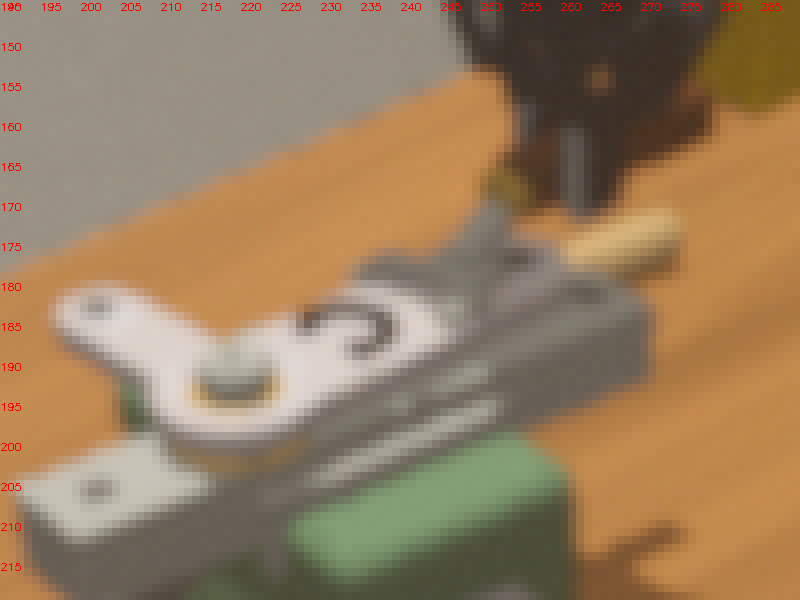

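```bash
python3 - <<'E'
import cv2,numpy as np
from fk import *
for n,x0,y0,w,h,k in [("top",235,150,45,40,16),("side",220,160,50,40,16)]:
    im=cv2.imread(f"pics/{n}4.png")[y0:y0+h,x0:x0+w].astype(float)
    out=np.zeros_like(im)
    for c in range(3):
        lo,hi=(110,235) if n=="top" else (80,200)
        out[:,:,c]=np.clip((im[:,:,c]-lo)/(hi-lo),0,1)*255
    im=cv2.resize(out.astype(np.uint8),None,fx=k,fy=k,interpolation=cv2.INTER_NEAREST)
    for i in range(0,w,5): cv2.putText(im,str(x0+i),(i*k,10),0,.35,(0,0,255),1)
    for i in range(0,h,5): cv2.putText(im,str(y0+i),(0,i*k+10),0,.35,(0,0,255),1)
    o,hh=fork_at((.5801,-.0715,.3371),-1.9,.083)
    cv2.imwrite(f"pics/x{n}4.png",im)
E
```

```text
(no output)
```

View pics/xtop4.png

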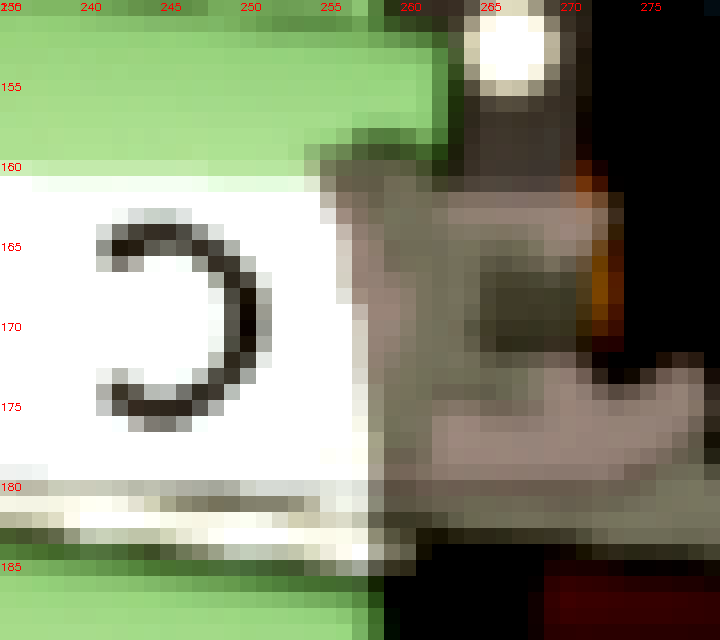

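View pics/xside4.png

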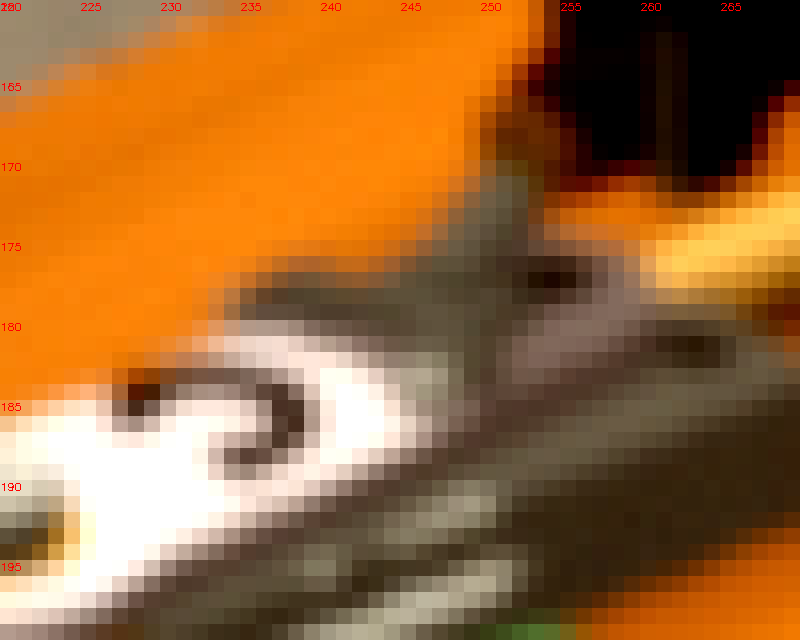

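>>> play_rows(deltas=[{"grip":1,"tx":0,"ty":0,"tz":0.001,"rx":0,"ry":0,"rz":0},{"grip":1,"tx":0,"ty":0,"tz":0.002,"rx":0,"ry":0,"rz":0},{"grip":1,"tx":0,"ty":0,"tz":0.004,"rx":0,"ry":0,"rz":0},{"grip":1,"tx":0,"ty":0,"tz":0.006,"rx":0,"ry":0,"rz":0},{"grip":1,"tx":0,"ty":0,"tz":0.008,"rx":0,"ry":0,"rz":0},{"grip":1,"tx":0,"ty":0,"tz":0.009,"rx":0,"ry":0,"rz":0},{"grip":1,"tx":0,"ty":0,"tz":0.01,"rx":0,"ry":0,"rz":0},{"grip":1,"tx":0,"ty":0,"tz":0.01,"rx":0,"ry":0,"rz":0}])

```text
time: 6.5
position: [0.5804, -0.0715, 0.3332]
tcp_rot: [[0.999, -0.033, 0.002], [-0.033, -0.999, -0.0], [0.002, 0.0, -1.0]]
wrist_force: [-1.5, -1.6, 10.7]
finger_gap: 0.0164
```

```bash
cat > st.py <<'E'
from workcell import manip;import numpy as np
s=manip.sense();R=np.array(s['tcp_rot']);print("t",round(float(s["time"]),2),"pos",np.round(s["position"],5),"F",np.round(s["wrist_force"],2),"T",np.round(s["wrist_torque"],2),"H",round(np.degrees(np.arctan2(R[1,0],R[0,0])),2),"z",np.round(R[:,2],4),"gap",round(float(s["finger_gap"]),4))
E
cat > xc.py <<'E'
import cv2,numpy as np,sys
tag=sys.argv[1]
for n,x0,y0,w,h,k,lo,hi in [("top",215,150,45,40,16,110,235),("side",200,165,50,40,16,80,200)]:
    im=cv2.imread(f"pics/{n}{tag}.png")[y0:y0+h,x0:x0+w].astype(float)
    im=(np.clip((im-lo)/(hi-lo),0,1)*255).astype(np.uint8)
    im=cv2.resize(im,None,fx=k,fy=k,interpolation=cv2.INTER_NEAREST)
    for i in range(0,w,5): cv2.putText(im,str(x0+i),(i*k,10),0,.35,(0,0,255),1)
    for i in range(0,h,5): cv2.putText(im,str(y0+i),(0,i*k+10),0,.35,(0,0,255),1)
    cv2.imwrite(f"pics/x{n}{tag}.png",im)
E
python3 st.py; python3 pic.py 5; python3 xc.py 5; python3 st.py
```

```text
t 6.5 pos [ 0.58039 -0.07154  0.33323] F [-1.48 -1.56 10.68] T [0.27 0.45 0.07] H -1.92 z [ 1.9e-03 -2.0e-04 -1.0e+00] gap 0.0164
t 6.6 pos [ 0.58038 -0.07156  0.3333 ] F [-1.62 -1.15  9.74] T [0.35 0.45 0.05] H -1.92 z [ 2.e-03 -2.e-04 -1.e+00] gap 0.0163
```

View pics/xtop5.png

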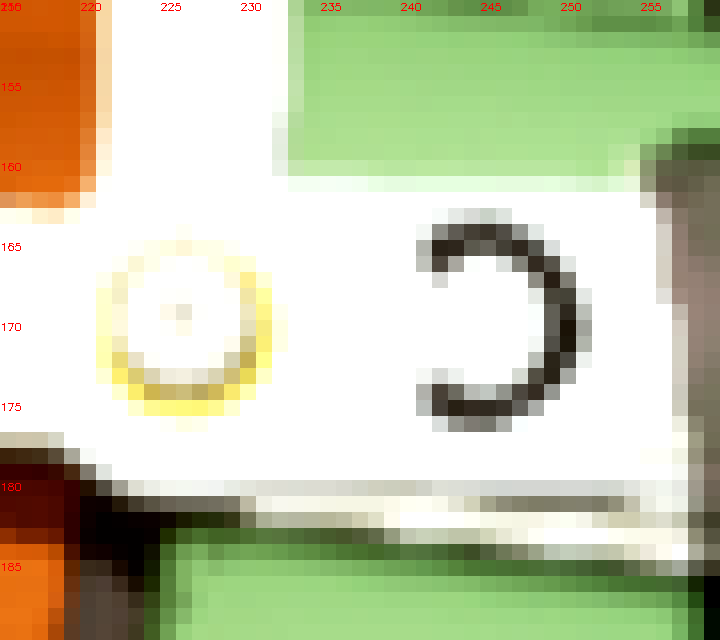

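View pics/xside5.png

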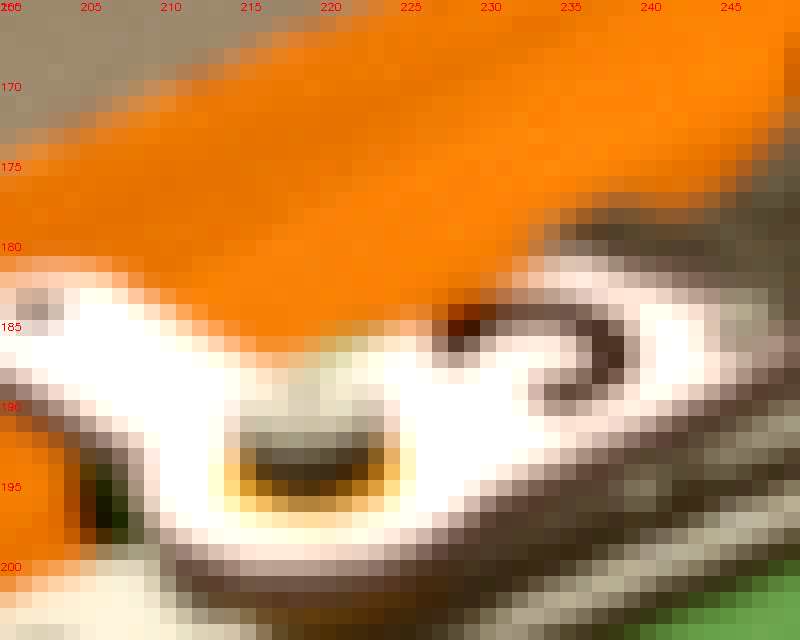

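>>> play_rows(deltas=[{"grip":1,"tx":0,"ty":-0.003,"tz":0.0024,"rx":0,"ry":0,"rz":0},{"grip":1,"tx":0,"ty":-0.007,"tz":0.0024,"rx":0,"ry":0,"rz":0},{"grip":1,"tx":0,"ty":-0.011,"tz":0.0024,"rx":0,"ry":0,"rz":0},{"grip":1,"tx":0,"ty":-0.015,"tz":0.0024,"rx":0,"ry":0,"rz":0},{"grip":1,"tx":0,"ty":-0.019,"tz":0.0024,"rx":0,"ry":0,"rz":0},{"grip":1,"tx":0,"ty":-0.023,"tz":0.0024,"rx":0,"ry":0,"rz":0},{"grip":1,"tx":0,"ty":-0.027,"tz":0.0024,"rx":0,"ry":0,"rz":0},{"grip":1,"tx":0,"ty":-0.03,"tz":0.0024,"rx":0,"ry":0,"rz":0}])

```text
time: 7.27
position: [0.5816, -0.0566, 0.3334]
tcp_rot: [[0.999, -0.034, 0.005], [-0.034, -0.999, -0.001], [0.005, 0.0, -1.0]]
wrist_force: [-0.2, -2.7, 10.5]
finger_gap: 0.0165
```

```bash
python3 st.py; python3 pic.py 6; python3 xc.py 6; python3 st.py
```

```text
t 7.27 pos [ 0.5816  -0.05665  0.33342] F [-0.17 -2.71 10.53] T [0.09 0.07 0.02] H -1.95 z [ 5.2e-03 -6.0e-04 -1.0e+00] gap 0.0165
t 7.37 pos [ 0.58163 -0.05635  0.33343] F [ 0.27 -0.43 10.07] T [ 0.42  0.04 -0.03] H -1.93 z [ 5.3e-03 -2.0e-04 -1.0e+00] gap 0.0166
```

View pics/xtop6.png

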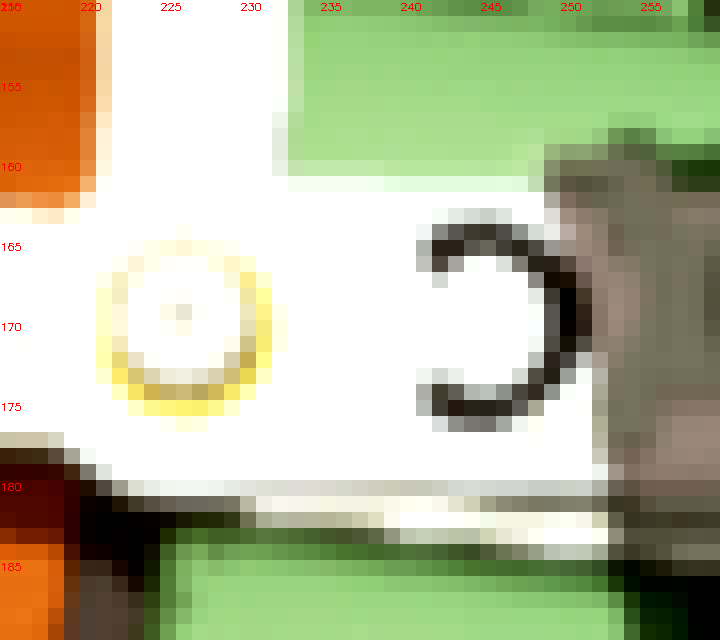

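View pics/xside6.png

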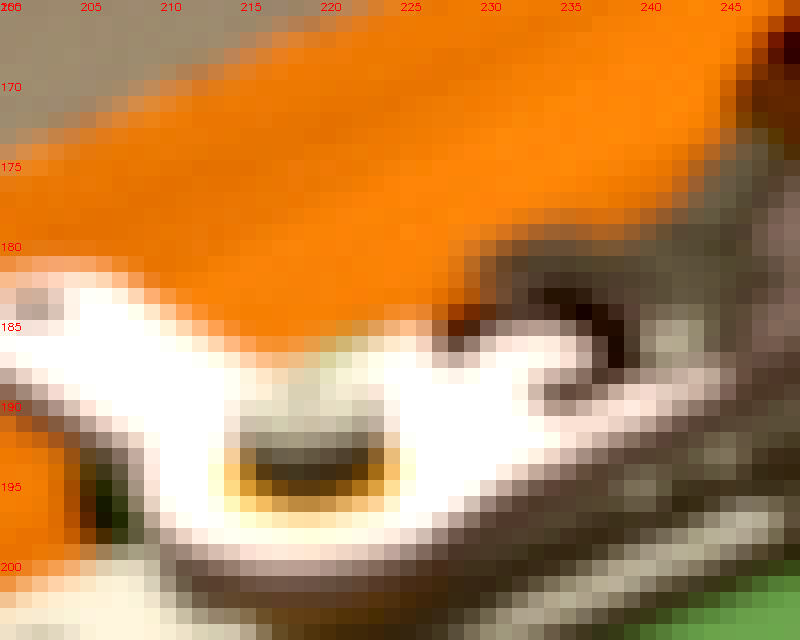

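>>> play_rows(deltas=[{"grip":1,"tx":0,"ty":-0.003,"tz":0.0024,"rx":0,"ry":-0.002,"rz":0},{"grip":1,"tx":0,"ty":-0.007,"tz":0.0024,"rx":0,"ry":-0.004,"rz":0},{"grip":1,"tx":0,"ty":-0.011,"tz":0.0024,"rx":0,"ry":-0.006,"rz":0},{"grip":1,"tx":0,"ty":-0.015,"tz":0.0024,"rx":0,"ry":-0.006,"rz":0},{"grip":1,"tx":0,"ty":-0.019,"tz":0.0024,"rx":0,"ry":-0.006,"rz":0},{"grip":1,"tx":0,"ty":-0.024,"tz":0.0024,"rx":0,"ry":-0.006,"rz":0},{"grip":1,"tx":0,"ty":-0.028,"tz":0.0024,"rx":0,"ry":-0.006,"rz":0},{"grip":1,"tx":0,"ty":-0.033,"tz":0.0024,"rx":0,"ry":-0.006,"rz":0}])

```text
time: 8.03
position: [0.5829, -0.0401, 0.3335]
tcp_rot: [[0.999, -0.034, 0.004], [-0.034, -0.999, -0.001], [0.004, 0.0, -1.0]]
wrist_force: [0.2, -1.8, 9.7]
finger_gap: 0.0165
```

```bash
python3 st.py; python3 pic.py 7; python3 xc.py 7; python3 st.py
```

```text
t 8.03 pos [ 0.58287 -0.04013  0.33347] F [ 0.22 -1.84  9.66] T [ 0.04  0.06 -0.04] H -1.97 z [ 3.6e-03 -5.0e-04 -1.0e+00] gap 0.0165
t 8.13 pos [ 0.5829  -0.0395   0.33352] F [ 0.27 -0.03  8.73] T [0.5  0.03 0.04] H -1.93 z [ 3.7e-03  1.0e-04 -1.0e+00] gap 0.0163
```

View pics/xtop7.png

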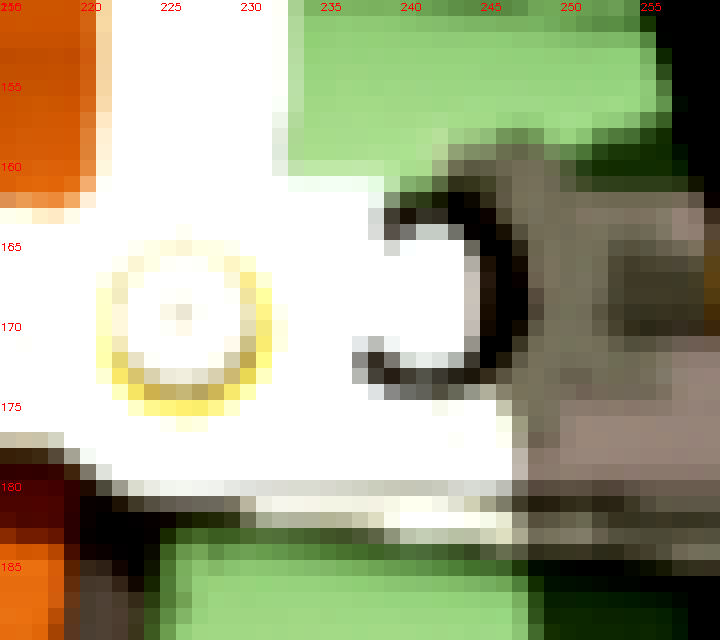

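View pics/xside7.png

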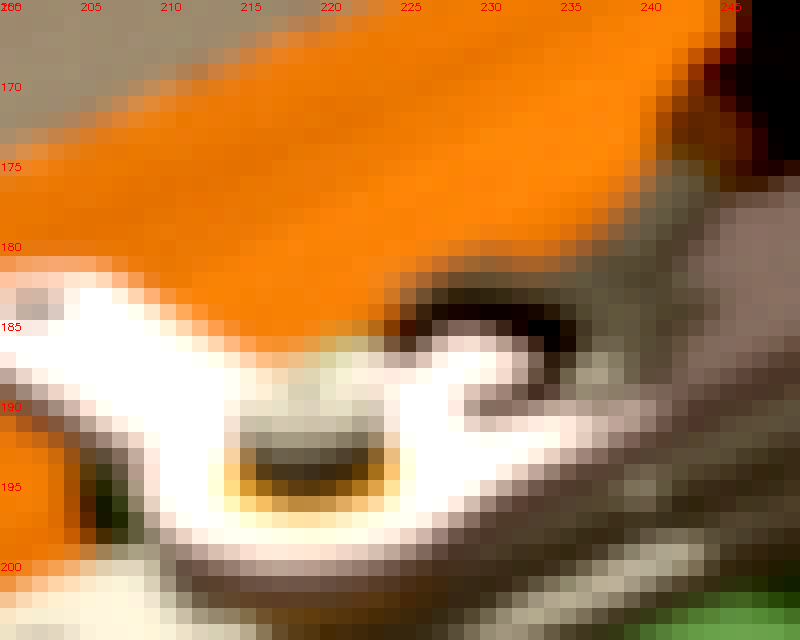

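```bash
python3 - <<'E'
from h import *
np.set_printoptions(precision=4,suppress=True)
print("clip0",onz("top",(244.9,169.5),.153),"clip7",onz("top",(240.5,167.7),.15),"pin",onz("top",(226,169.2),.1635), onz("top",(225.9,169.4),.1635))
for x,y,z in [(.585,.0824,.1635),(.585,.0824,.148)]: print(proj("top",[x,y,z]),proj("side",[x,y,z]))
E
cat > fit.py <<'E'
# dark clip segmentation centroid fit of outer circle
from h import *;import sys
from scipy.optimize import least_squares
im=cv2.imread(f"pics/top{sys.argv[1]}.png").astype(float)
g=im.max(2)
ys,xs=np.mgrid[155:180,232:256]
s=g[155:180,232:256]
print(np.round(s).astype(int))
E
python3 fit.py 7
```

```text
clip0 [0.5845 0.0323 0.153 ] clip7 [0.5901 0.0443 0.15  ] pin [0.5841 0.0829 0.1635] [0.5836 0.0832 0.1635]
[[226.177  168.8749]] [[218.2596 188.7212]]
[[226.5723 169.8619]] [[218.6445 193.7684]]
[[237 220 215 215 216 216 215 216 215 215 215 215 215 215 215 214 214 214
  214 214 214 214 215 209]
 [236 220 216 216 217 217 217 216 216 216 216 216 217 217 216 216 216 216
  216 215 216 217 216 208]
 [231 217 217 217 217 218 218 217 217 218 218 218 217 217 214 211 213 217
  218 218 212 210 202 178]
 [226 216 218 218 218 218 219 219 219 220 220 212 208 203 184 178 186 208
  214 206 180 170 164 144]
 [225 217 219 219 219 219 220 220 221 220 214 189 180 177 165 160 166 178
  177 167 145 137 136 132]
 [228 221 224 224 224 224 224 222 219 218 198 164 155 157 162 166 166 162
  154 141 133 132 132 132]
 [238 236 237 238 237 237 234 221 197 190 163 134 136 143 156 167 168 163
  155 147 141 141 140 140]
 [245 245 245 245 245 245 232 184 146 139 122 108 116 134 157 168 168 166
  164 167 165 164 164 164]
 [246 246 246 246 247 246 216 142 122 136 134 110 100 116 147 165 167 166
  167 172 172 171 170 
[... 921 characters left out ...]
47 246 246 244 200 144 129 142 151 139 129 124 136 154 166 169 165
  161 161 165 165 164 167]
 [247 246 246 246 247 242 221 177 163 158 150 161 184 196 176 169 168 168
  168 165 167 166 166 166]
 [247 246 246 246 246 247 246 242 241 238 233 238 243 240 207 173 168 169
  177 178 177 178 177 177]
 [246 246 246 246 246 246 246 247 247 247 244 244 246 246 234 187 165 169
  181 186 185 185 185 185]
 [246 246 246 246 246 246 246 246 246 246 240 238 241 242 236 189 163 169
  182 186 186 185 185 185]
 [246 246 246 246 246 246 246 246 246 245 243 243 244 245 243 203 175 178
  184 185 185 185 184 184]
 [238 238 239 238 238 238 238 238 237 237 238 243 245 246 244 205 178 178
  180 180 178 178 179 178]]
```

>>> play_rows(deltas=[{"grip":1,"tx":0,"ty":0,"tz":0.0022,"rx":0,"ry":-0.004,"rz":-0.008},{"grip":1,"tx":-0.001,"ty":0,"tz":0.0022,"rx":0,"ry":-0.004,"rz":-0.016},{"grip":1,"tx":-0.001,"ty":0,"tz":0.0022,"rx":0,"ry":-0.004,"rz":-0.026},{"grip":1,"tx":-0.002,"ty":0,"tz":0.0022,"rx":0,"ry":-0.004,"rz":-0.036},{"grip":1,"tx":-0.002,"ty":0,"tz":0.0022,"rx":0,"ry":-0.004,"rz":-0.046},{"grip":1,"tx":-0.003,"ty":0,"tz":0.0022,"rx":0,"ry":-0.004,"rz":-0.056},{"grip":1,"tx":-0.003,"ty":0,"tz":0.0022,"rx":0,"ry":-0.004,"rz":-0.056},{"grip":1,"tx":-0.003,"ty":0,"tz":0.0022,"rx":0,"ry":-0.004,"rz":-0.056}])

```text
time: 8.8
position: [0.5824, -0.0392, 0.3338]
tcp_rot: [[1.0, 0.01, 0.005], [0.01, -1.0, 0.001], [0.005, -0.001, -1.0]]
wrist_force: [1.7, 0.2, 8.6]
finger_gap: 0.0161
```

```bash
python3 st.py; python3 pic.py 8; python3 xc.py 8; python3 st.py
```

```text
t 8.8 pos [ 0.58237 -0.03919  0.33376] F [1.74 0.15 8.6 ] T [ 0.45 -0.29 -0.04] H 0.58 z [ 4.6e-03  7.0e-04 -1.0e+00] gap 0.0161
t 8.9 pos [ 0.58239 -0.0392   0.33377] F [ 1.85 -0.59  9.67] T [ 0.5  -0.26 -0.07] H 0.58 z [ 4.6e-03  6.0e-04 -1.0e+00] gap 0.0165
```

View pics/xtop8.png

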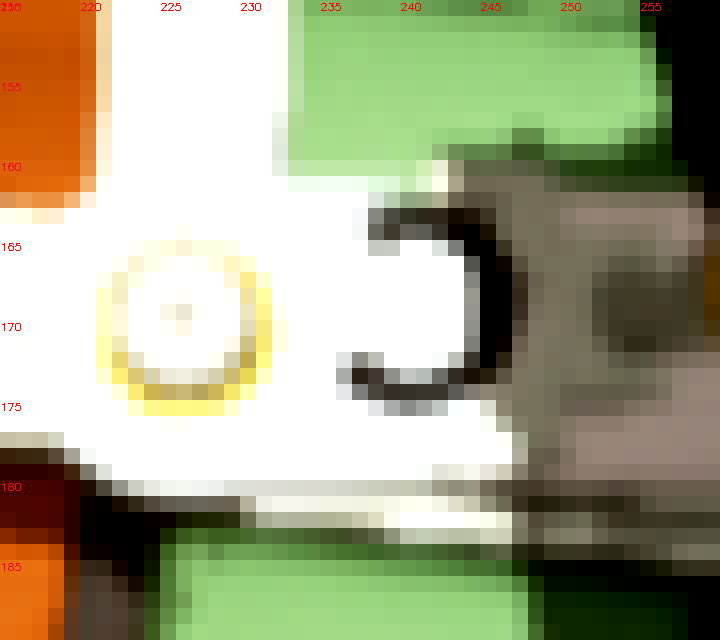

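View pics/xside8.png

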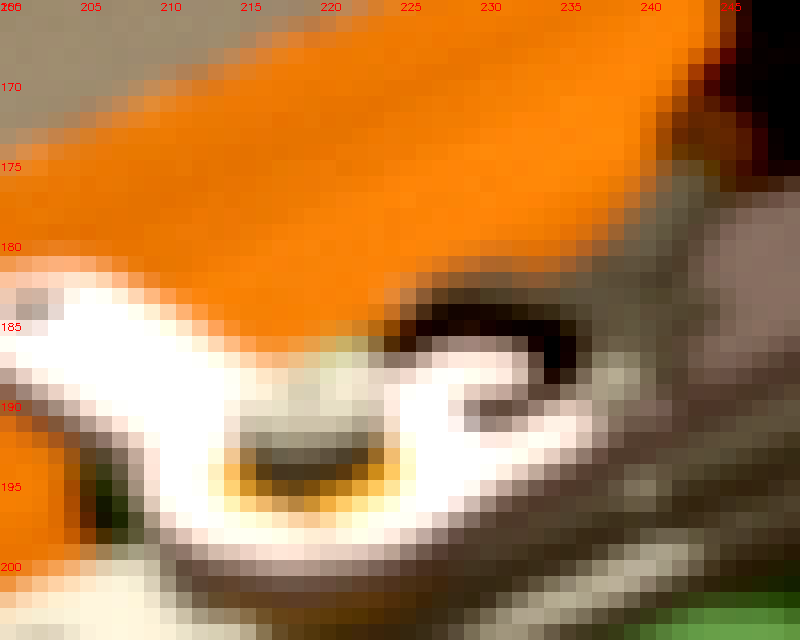

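>>> play_rows(deltas=[{"grip":1,"tx":-0.002,"ty":0,"tz":0.0022,"rx":0,"ry":-0.004,"rz":0},{"grip":1,"tx":-0.004,"ty":0,"tz":0.0022,"rx":0,"ry":-0.006,"rz":0},{"grip":1,"tx":-0.006,"ty":0,"tz":0.0022,"rx":0,"ry":-0.008,"rz":0},{"grip":1,"tx":-0.006,"ty":-0.003,"tz":0.0022,"rx":0,"ry":-0.008,"rz":0},{"grip":1,"tx":-0.006,"ty":-0.006,"tz":0.0022,"rx":0,"ry":-0.008,"rz":0},{"grip":1,"tx":-0.0055,"ty":-0.01,"tz":0.0022,"rx":0,"ry":-0.008,"rz":0},{"grip":1,"tx":-0.0055,"ty":-0.013,"tz":0.0022,"rx":0,"ry":-0.008,"rz":0},{"grip":1,"tx":-0.005,"ty":-0.017,"tz":0.0022,"rx":0,"ry":-0.008,"rz":0}])

```text
time: 9.57
position: [0.5804, -0.031, 0.3338]
tcp_rot: [[1.0, 0.009, 0.001], [0.009, -1.0, 0.0], [0.001, -0.0, -1.0]]
wrist_force: [-1.1, -2.4, 9.1]
finger_gap: 0.0162
```

```bash
python3 st.py; python3 pic.py 9; python3 xc.py 9; python3 st.py
```

```text
t 9.57 pos [ 0.58043 -0.03099  0.33384] F [-1.11 -2.42  9.1 ] T [0.06 0.03 0.05] H 0.54 z [ 1.2e-03  1.0e-04 -1.0e+00] gap 0.0162
t 9.67 pos [ 0.58051 -0.03049  0.33383] F [ 0.43 -1.21  8.48] T [0.34 0.01 0.03] H 0.57 z [ 1.3e-03  6.0e-04 -1.0e+00] gap 0.0164
```

View pics/xtop9.png

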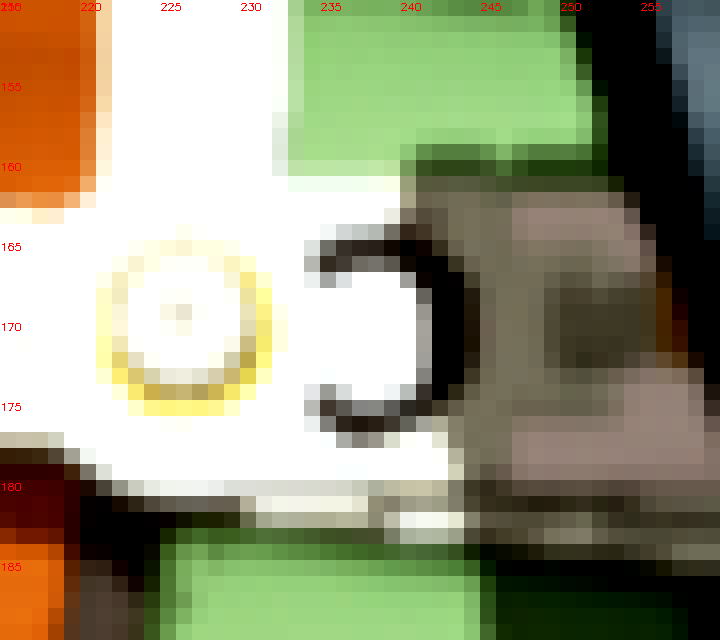

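View pics/xside9.png

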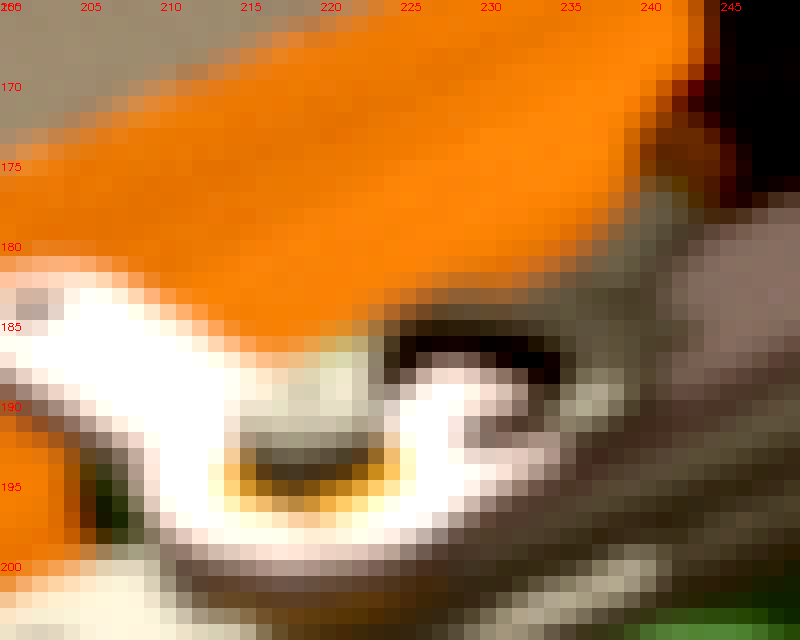

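>>> play_rows(deltas=[{"grip":1,"tx":0,"ty":0,"tz":0.003,"rx":0,"ry":-0.002,"rz":0},{"grip":1,"tx":0,"ty":0,"tz":0.004,"rx":0,"ry":-0.002,"rz":0},{"grip":1,"tx":0,"ty":0,"tz":0.005,"rx":0,"ry":-0.002,"rz":0},{"grip":1,"tx":0,"ty":-0.004,"tz":0.0056,"rx":0,"ry":-0.002,"rz":0},{"grip":1,"tx":0.0005,"ty":-0.008,"tz":0.0056,"rx":0,"ry":-0.002,"rz":0},{"grip":1,"tx":0.0005,"ty":-0.012,"tz":0.0056,"rx":0,"ry":-0.002,"rz":0},{"grip":1,"tx":0.001,"ty":-0.016,"tz":0.0056,"rx":0,"ry":-0.002,"rz":0},{"grip":1,"tx":0.001,"ty":-0.019,"tz":0.0056,"rx":0,"ry":-0.002,"rz":0}])

```text
time: 10.33
position: [0.5818, -0.0211, 0.3326]
tcp_rot: [[1.0, 0.009, 0.004], [0.009, -1.0, 0.0], [0.004, -0.0, -1.0]]
wrist_force: [0.7, -2.5, 11.1]
finger_gap: 0.0166
```

```bash
python3 st.py; python3 pic.py 10; python3 xc.py 10; python3 st.py
```

```text
t 10.33 pos [ 0.58178 -0.0211   0.33259] F [ 0.7  -2.46 11.13] T [ 0.07  0.08 -0.02] H 0.53 z [ 3.5e-03  4.0e-04 -1.0e+00] gap 0.0166
t 10.43 pos [ 0.58179 -0.02082  0.3326 ] F [-0.4  -1.13 11.88] T [ 0.34  0.08 -0.01] H 0.56 z [ 3.6e-03  7.0e-04 -1.0e+00] gap 0.0162
```

View pics/xtop10.png

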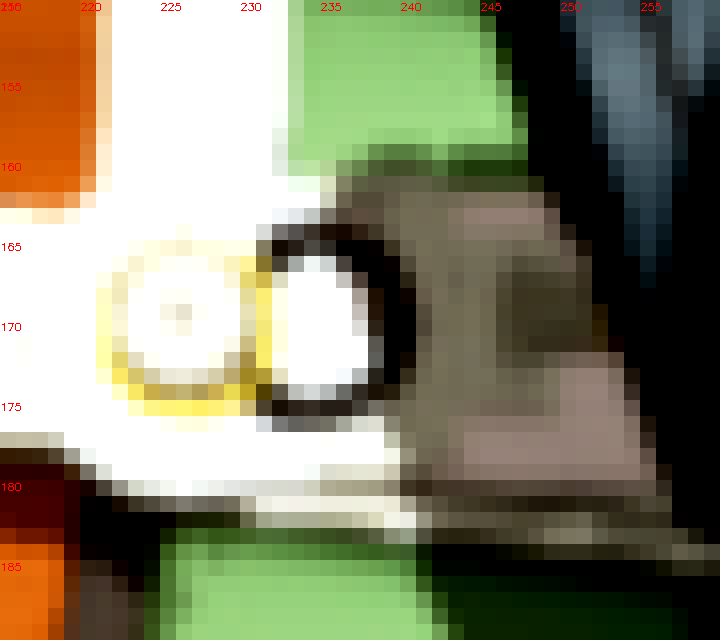

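View pics/xside10.png

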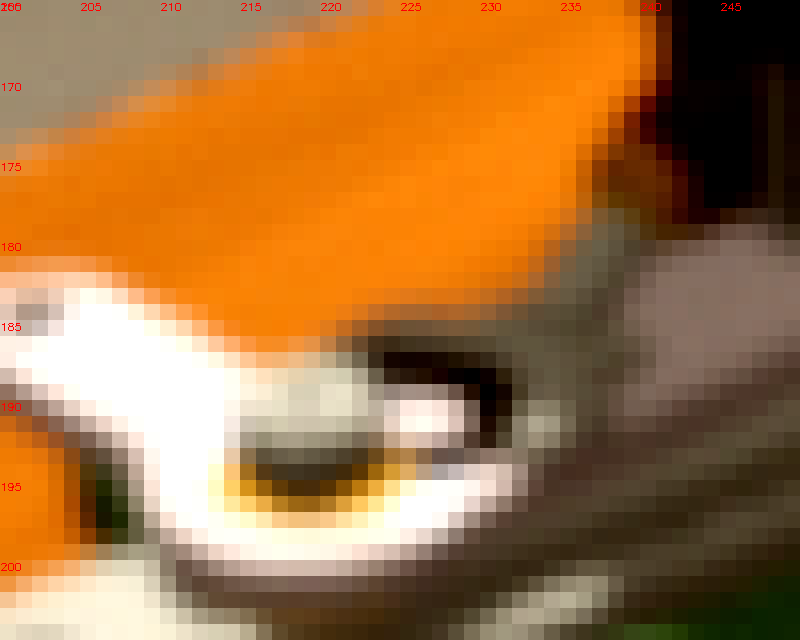

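>>> play_rows(deltas=[{"grip":1,"tx":-0.002,"ty":0,"tz":0.003,"rx":0,"ry":-0.004,"rz":0},{"grip":1,"tx":-0.003,"ty":-0.002,"tz":0.003,"rx":0,"ry":-0.004,"rz":0},{"grip":1,"tx":-0.003,"ty":-0.004,"tz":0.003,"rx":0,"ry":-0.004,"rz":0},{"grip":1,"tx":-0.003,"ty":-0.006,"tz":0.003,"rx":0,"ry":-0.004,"rz":0},{"grip":1,"tx":-0.003,"ty":-0.007,"tz":0.003,"rx":0,"ry":-0.004,"rz":0},{"grip":1,"tx":-0.003,"ty":-0.008,"tz":0.003,"rx":0,"ry":-0.004,"rz":0},{"grip":1,"tx":-0.003,"ty":-0.009,"tz":0.003,"rx":0,"ry":-0.004,"rz":0},{"grip":1,"tx":-0.003,"ty":-0.009,"tz":0.003,"rx":0,"ry":-0.004,"rz":0}])

```text
time: 11.1
position: [0.5811, -0.0165, 0.3326]
tcp_rot: [[1.0, 0.009, 0.004], [0.009, -1.0, 0.0], [0.004, -0.0, -1.0]]
wrist_force: [1.0, -1.3, 11.0]
finger_gap: 0.0162
```

```bash
python3 st.py; python3 pic.py 11; python3 xc.py 11; python3 st.py
```

```text
t 11.1 pos [ 0.58111 -0.01649  0.33263] F [ 1.03 -1.32 10.99] T [0.25 0.06 0.02] H 0.52 z [ 4.3e-03  5.0e-04 -1.0e+00] gap 0.0162
t 11.2 pos [ 0.58109 -0.01647  0.33262] F [ 0.39 -2.43 10.99] T [ 0.19  0.07 -0.01] H 0.52 z [ 4.3e-03  6.0e-04 -1.0e+00] gap 0.016
```

View pics/xtop11.png

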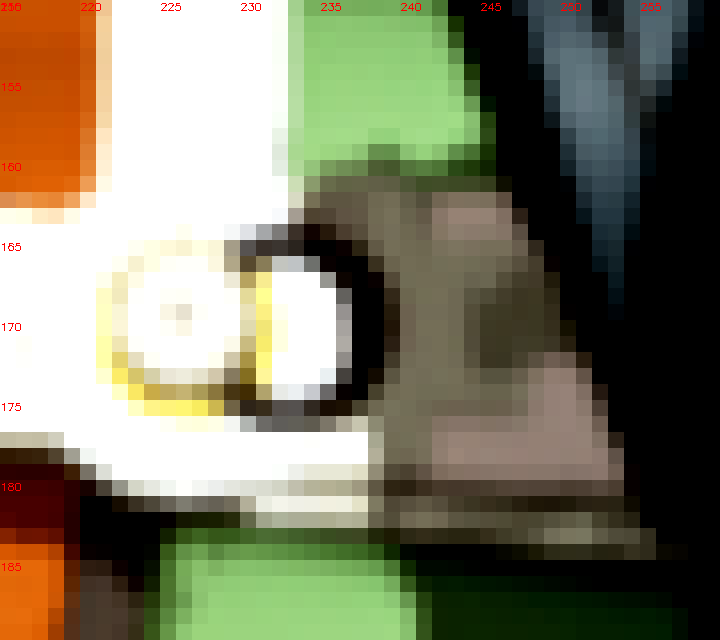

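View pics/xside11.png

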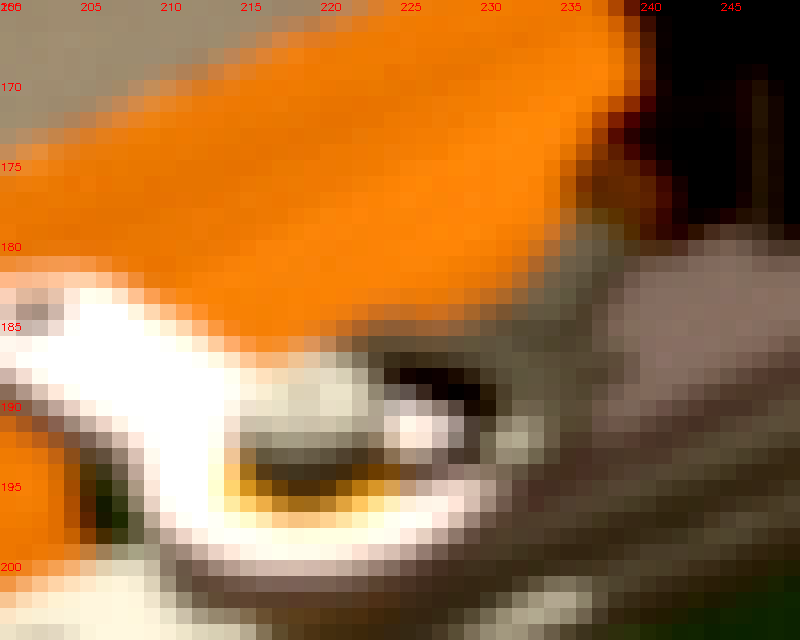

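>>> play_rows(deltas=[{"grip":1,"tx":-0.0005,"ty":-0.001,"tz":0.003,"rx":0,"ry":-0.004,"rz":0},{"grip":1,"tx":-0.001,"ty":-0.002,"tz":0.003,"rx":0,"ry":-0.006,"rz":0},{"grip":1,"tx":-0.001,"ty":-0.003,"tz":0.003,"rx":0,"ry":-0.006,"rz":0},{"grip":1,"tx":-0.001,"ty":-0.004,"tz":0.003,"rx":0,"ry":-0.006,"rz":0},{"grip":1,"tx":-0.001,"ty":-0.005,"tz":0.003,"rx":0,"ry":-0.006,"rz":0},{"grip":1,"tx":-0.001,"ty":-0.006,"tz":0.003,"rx":0,"ry":-0.006,"rz":0},{"grip":1,"tx":-0.001,"ty":-0.006,"tz":0.003,"rx":0,"ry":-0.006,"rz":0},{"grip":1,"tx":-0.001,"ty":-0.006,"tz":0.003,"rx":0,"ry":-0.006,"rz":0}])

```text
time: 11.87
position: [0.5814, -0.0137, 0.3326]
tcp_rot: [[1.0, 0.008, 0.003], [0.008, -1.0, 0.0], [0.003, -0.0, -1.0]]
wrist_force: [-0.3, -1.8, 11.2]
finger_gap: 0.0163
```

```bash
python3 st.py
```

```text
t 11.87 pos [ 0.58142 -0.0137   0.33263] F [-0.32 -1.77 11.19] T [0.14 0.1  0.  ] H 0.48 z [ 3.3e-03  3.0e-04 -1.0e+00] gap 0.0163
```

>>> play_rows(deltas=[{"grip":1,"tx":0,"ty":-0.001,"tz":0.003,"rx":0,"ry":-0.004,"rz":0},{"grip":1,"tx":0,"ty":-0.002,"tz":0.003,"rx":0,"ry":-0.004,"rz":0},{"grip":1,"tx":0,"ty":-0.003,"tz":0.003,"rx":0,"ry":-0.004,"rz":0},{"grip":1,"tx":0,"ty":-0.004,"tz":0.003,"rx":0,"ry":-0.004,"rz":0},{"grip":1,"tx":0,"ty":-0.005,"tz":0.003,"rx":0,"ry":-0.004,"rz":0},{"grip":1,"tx":0,"ty":-0.005,"tz":0.003,"rx":0,"ry":-0.004,"rz":0},{"grip":1,"tx":0,"ty":-0.005,"tz":0.003,"rx":0,"ry":-0.004,"rz":0},{"grip":1,"tx":0,"ty":-0.005,"tz":0.003,"rx":0,"ry":-0.004,"rz":0}])

```text
time: 12.53
position: [0.5821, -0.0119, 0.3326]
tcp_rot: [[1.0, 0.007, 0.004], [0.007, -1.0, -0.001], [0.003, 0.001, -1.0]]
wrist_force: [-0.5, -4.0, 11.0]
finger_gap: 0.0166
```

```bash
python3 st.py; python3 pic.py 12; python3 xc.py 12; python3 st.py
```

```text
t 12.53 pos [ 0.58213 -0.01194  0.3326 ] F [-0.5  -3.97 10.99] T [-0.22  0.14  0.07] H 0.42 z [ 3.5e-03 -7.0e-04 -1.0e+00] gap 0.0166
t 12.63 pos [ 0.58211 -0.01193  0.33258] F [-0.53 -3.26 12.68] T [-0.3   0.15  0.06] H 0.42 z [ 3.5e-03 -7.0e-04 -1.0e+00] gap 0.0164
```

View pics/xtop12.png

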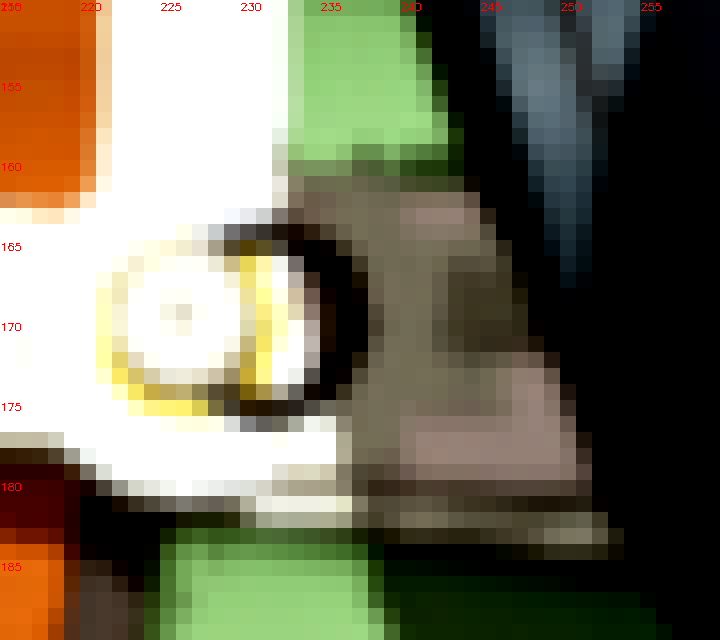

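View pics/xside12.png

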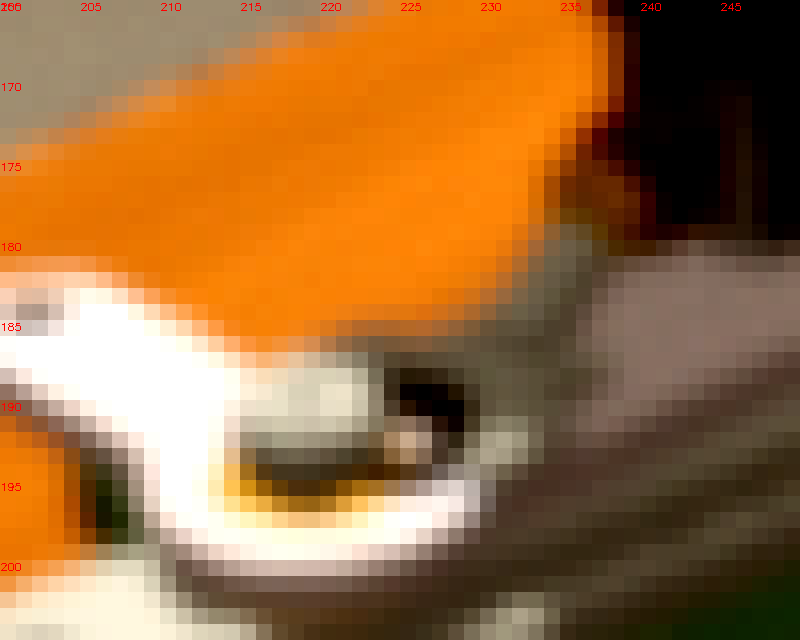

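>>> play_rows(deltas=[{"grip":1,"tx":-0.001,"ty":-0.001,"tz":0.003,"rx":0,"ry":-0.004,"rz":0},{"grip":1,"tx":-0.001,"ty":-0.002,"tz":0.003,"rx":0,"ry":-0.004,"rz":0},{"grip":1,"tx":-0.002,"ty":-0.003,"tz":0.003,"rx":0,"ry":-0.004,"rz":0},{"grip":1,"tx":-0.002,"ty":-0.004,"tz":0.003,"rx":0,"ry":-0.004,"rz":0},{"grip":1,"tx":-0.002,"ty":-0.005,"tz":0.003,"rx":0,"ry":-0.004,"rz":0},{"grip":1,"tx":-0.002,"ty":-0.006,"tz":0.003,"rx":0,"ry":-0.004,"rz":0},{"grip":1,"tx":-0.002,"ty":-0.006,"tz":0.003,"rx":0,"ry":-0.004,"rz":0},{"grip":1,"tx":-0.002,"ty":-0.006,"tz":0.003,"rx":0,"ry":-0.004,"rz":0}])

```text
time: 13.3
position: [0.5819, -0.0105, 0.3325]
tcp_rot: [[1.0, 0.005, 0.004], [0.005, -1.0, -0.003], [0.004, 0.003, -1.0]]
wrist_force: [-0.5, -6.3, 11.6]
finger_gap: 0.0165
```

```bash
python3 st.py
```

```text
t 13.3 pos [ 0.58189 -0.01045  0.33252] F [-0.45 -6.33 11.59] T [-0.83  0.06  0.01] H 0.31 z [ 0.0037 -0.0027 -1.    ] gap 0.0165
```

>>> play_rows(deltas=[{"grip":1,"tx":-0.001,"ty":-0.003,"tz":0.003,"rx":0,"ry":-0.004,"rz":0},{"grip":1,"tx":-0.001,"ty":-0.004,"tz":0.003,"rx":0.002,"ry":-0.004,"rz":-0.003},{"grip":1,"tx":-0.001,"ty":-0.005,"tz":0.003,"rx":0.003,"ry":-0.004,"rz":-0.005},{"grip":1,"tx":-0.001,"ty":-0.006,"tz":0.003,"rx":0.003,"ry":-0.004,"rz":-0.005},{"grip":1,"tx":-0.001,"ty":-0.007,"tz":0.003,"rx":0.003,"ry":-0.004,"rz":-0.005},{"grip":1,"tx":-0.001,"ty":-0.007,"tz":0.003,"rx":0.003,"ry":-0.004,"rz":-0.005},{"grip":1,"tx":-0.001,"ty":-0.007,"tz":0.003,"rx":0.003,"ry":-0.004,"rz":-0.005},{"grip":1,"tx":-0.001,"ty":-0.007,"tz":0.003,"rx":0.003,"ry":-0.004,"rz":-0.005}])

```text
time: 13.97
position: [0.5821, -0.0091, 0.3325]
tcp_rot: [[1.0, 0.007, 0.004], [0.007, -1.0, -0.003], [0.004, 0.003, -1.0]]
wrist_force: [1.0, -8.3, 13.5]
finger_gap: 0.0164
```

```bash
python3 st.py; python3 pic.py 13; python3 xc.py 13; python3 st.py
```

```text
t 13.97 pos [ 0.58208 -0.00911  0.33249] F [ 0.96 -8.34 13.51] T [-1.29  0.15  0.06] H 0.4 z [ 0.0037 -0.0033 -1.    ] gap 0.0164
t 14.07 pos [ 0.58211 -0.00912  0.3325 ] F [-1.16 -8.62 13.13] T [-1.29  0.2   0.04] H 0.39 z [ 0.0038 -0.0033 -1.    ] gap 0.0162
```

View pics/xtop13.png

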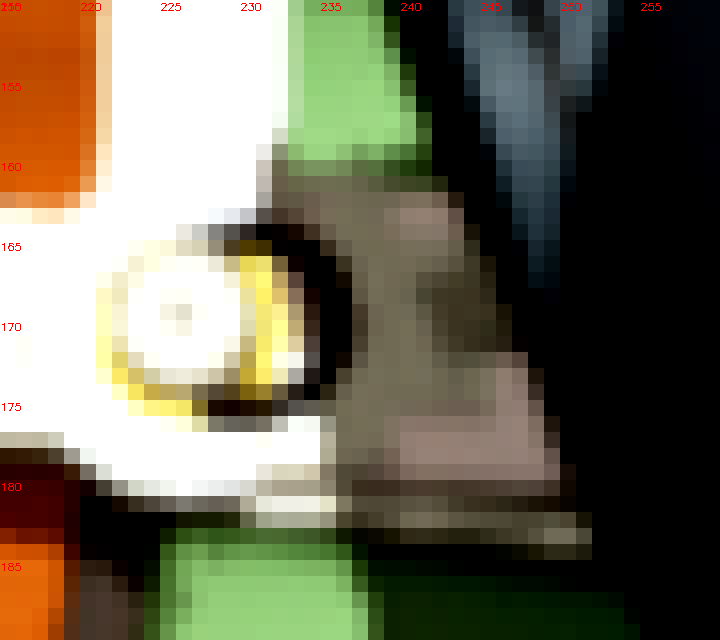

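View pics/xside13.png

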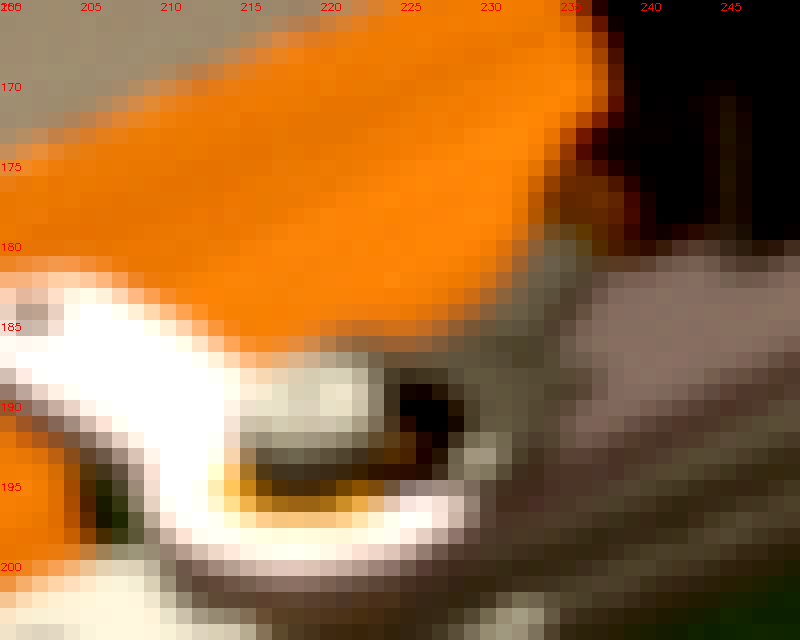

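>>> play_rows(deltas=[{"grip":1,"tx":-0.001,"ty":-0.004,"tz":0.003,"rx":0.003,"ry":-0.004,"rz":0},{"grip":1,"tx":-0.001,"ty":-0.005,"tz":0.003,"rx":0.004,"ry":-0.004,"rz":0},{"grip":1,"tx":-0.001,"ty":-0.006,"tz":0.003,"rx":0.004,"ry":-0.004,"rz":0},{"grip":1,"tx":-0.001,"ty":-0.007,"tz":0.003,"rx":0.004,"ry":-0.004,"rz":0},{"grip":1,"tx":-0.001,"ty":-0.007,"tz":0.003,"rx":0.004,"ry":-0.004,"rz":0},{"grip":1,"tx":-0.001,"ty":-0.008,"tz":0.003,"rx":0.004,"ry":-0.004,"rz":0},{"grip":1,"tx":-0.001,"ty":-0.008,"tz":0.003,"rx":0.004,"ry":-0.004,"rz":0},{"grip":1,"tx":-0.001,"ty":-0.008,"tz":0.003,"rx":0.004,"ry":-0.004,"rz":0}])

```text
time: 14.73
position: [0.5822, -0.0069, 0.3324]
tcp_rot: [[1.0, 0.005, 0.003], [0.005, -1.0, -0.003], [0.003, 0.003, -1.0]]
wrist_force: [-0.9, -8.1, 12.0]
finger_gap: 0.0164
```

```bash
python3 st.py
```

```text
t 14.73 pos [ 0.58217 -0.00691  0.33239] F [-0.86 -8.08 12.01] T [-0.98  0.28  0.08] H 0.27 z [ 0.0034 -0.0026 -1.    ] gap 0.0164
```

>>> play_rows(deltas=[{"grip":1,"tx":-0.001,"ty":-0.004,"tz":0.003,"rx":0.003,"ry":-0.004,"rz":-0.003},{"grip":1,"tx":-0.001,"ty":-0.005,"tz":0.003,"rx":0.004,"ry":-0.004,"rz":-0.003},{"grip":1,"tx":-0.001,"ty":-0.006,"tz":0.003,"rx":0.004,"ry":-0.004,"rz":-0.003},{"grip":1,"tx":-0.001,"ty":-0.007,"tz":0.003,"rx":0.004,"ry":-0.004,"rz":-0.003},{"grip":1,"tx":-0.001,"ty":-0.007,"tz":0.003,"rx":0.004,"ry":-0.004,"rz":-0.003},{"grip":1,"tx":-0.001,"ty":-0.008,"tz":0.003,"rx":0.004,"ry":-0.004,"rz":-0.003},{"grip":1,"tx":-0.001,"ty":-0.008,"tz":0.003,"rx":0.004,"ry":-0.004,"rz":-0.003},{"grip":1,"tx":-0.001,"ty":-0.008,"tz":0.003,"rx":0.004,"ry":-0.004,"rz":-0.003}])

```text
time: 15.4
position: [0.5825, -0.0031, 0.3324]
tcp_rot: [[1.0, 0.006, 0.004], [0.006, -1.0, 0.0], [0.004, -0.0, -1.0]]
wrist_force: [-0.8, -1.8, 12.1]
finger_gap: 0.0163
```

```bash
python3 st.py; python3 pic.py 14; python3 xc.py 14; python3 st.py
```

```text
t 15.4 pos [ 0.58249 -0.00312  0.33244] F [-0.8  -1.79 12.11] T [ 0.15  0.07 -0.01] H 0.37 z [ 4.e-03  4.e-04 -1.e+00] gap 0.0163
t 15.5 pos [ 0.58247 -0.00312  0.33246] F [-0.3  -1.35 12.32] T [0.13 0.16 0.02] H 0.37 z [ 4.e-03  4.e-04 -1.e+00] gap 0.0164
```

View pics/xtop14.png

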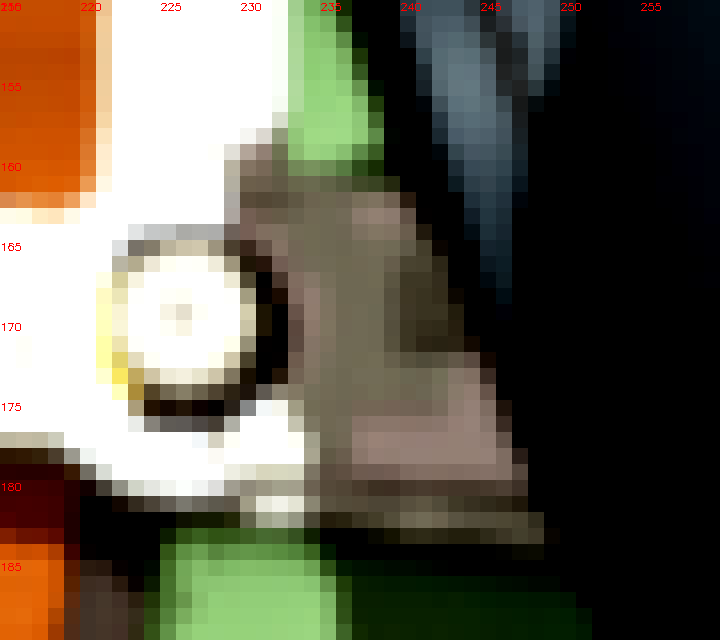

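View pics/xside14.png

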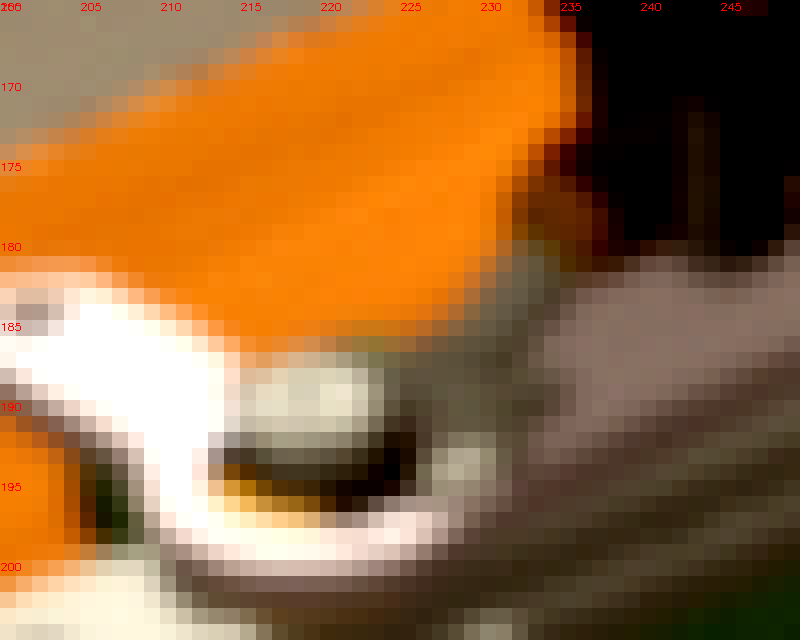

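>>> play_rows(deltas=[{"grip":1,"tx":-0.001,"ty":-0.001,"tz":0.003,"rx":0,"ry":-0.004,"rz":0},{"grip":1,"tx":-0.001,"ty":-0.002,"tz":0.003,"rx":0,"ry":-0.004,"rz":0},{"grip":1,"tx":-0.001,"ty":-0.004,"tz":0.003,"rx":0,"ry":-0.004,"rz":0},{"grip":1,"tx":-0.001,"ty":-0.005,"tz":0.003,"rx":0,"ry":-0.004,"rz":0},{"grip":1,"tx":-0.001,"ty":-0.006,"tz":0.003,"rx":0,"ry":-0.004,"rz":0},{"grip":1,"tx":-0.001,"ty":-0.007,"tz":0.003,"rx":0,"ry":-0.004,"rz":0},{"grip":1,"tx":-0.001,"ty":-0.008,"tz":0.003,"rx":0,"ry":-0.004,"rz":0},{"grip":1,"tx":-0.001,"ty":-0.008,"tz":0.003,"rx":0,"ry":-0.004,"rz":0}])

```text
time: 16.17
position: [0.5828, 0.0004, 0.3325]
tcp_rot: [[1.0, 0.006, 0.004], [0.006, -1.0, -0.0], [0.004, 0.0, -1.0]]
wrist_force: [-0.4, -2.6, 12.1]
finger_gap: 0.0164
```

```bash
python3 st.py; python3 pic.py 15; python3 xc.py 15; python3 st.py
```

```text
t 16.17 pos [5.8277e-01 4.4000e-04 3.3250e-01] F [-0.43 -2.56 12.08] T [-0.03  0.18  0.13] H 0.32 z [ 4.5e-03 -2.0e-04 -1.0e+00] gap 0.0164
t 16.27 pos [5.8277e-01 4.4000e-04 3.3251e-01] F [ 0.19 -3.53 11.74] T [-0.02  0.18  0.04] H 0.32 z [ 4.5e-03 -2.0e-04 -1.0e+00] gap 0.0164
```

View pics/xtop15.png

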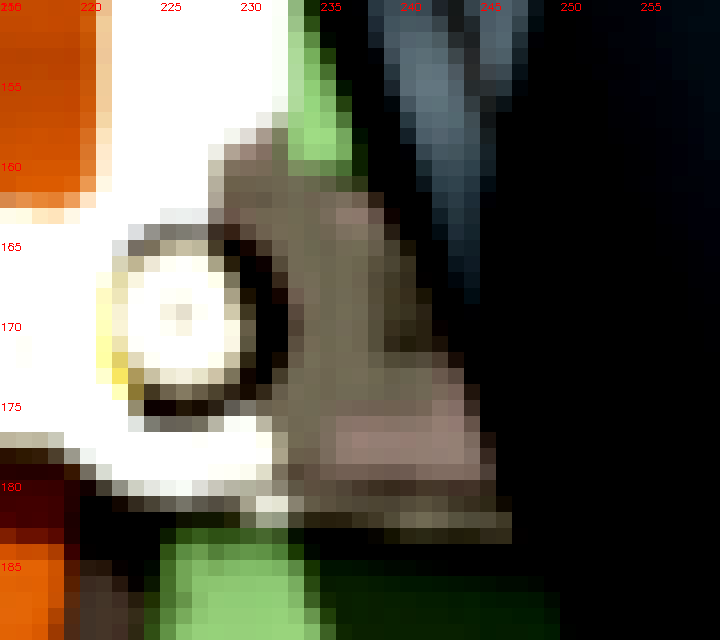

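>>> play_rows(deltas=[{"grip":1,"tx":-0.001,"ty":0.004,"tz":0.002,"rx":0,"ry":-0.004,"rz":0},{"grip":1,"tx":-0.001,"ty":0.01,"tz":0.002,"rx":0,"ry":-0.005,"rz":0},{"grip":1,"tx":-0.001,"ty":0.016,"tz":0.001,"rx":0,"ry":-0.005,"rz":0},{"grip":1,"tx":-0.001,"ty":0.02,"tz":-0.002,"rx":0,"ry":-0.005,"rz":0},{"grip":1,"tx":-0.001,"ty":0.02,"tz":-0.006,"rx":0,"ry":-0.005,"rz":0},{"grip":1,"tx":-0.001,"ty":0.02,"tz":-0.012,"rx":0,"ry":-0.005,"rz":0},{"grip":1,"tx":-0.001,"ty":0.02,"tz":-0.022,"rx":0,"ry":-0.005,"rz":0},{"grip":1,"tx":-0.001,"ty":0.02,"tz":-0.034,"rx":0,"ry":-0.005,"rz":0}])

```text
time: 16.93
position: [0.5821, -0.0094, 0.3496]
tcp_rot: [[1.0, 0.006, -0.0], [0.006, -1.0, -0.0], [-0.0, 0.0, -1.0]]
wrist_force: [-0.2, -0.1, -2.3]
finger_gap: 0.0163
```

```bash
python3 mv.py .579 -.077 .362 -.5
```

```text
t [-0.007   0.1352 -0.0247] r [0.0001 0.0004 0.0185] | time 16.93 F [-0.22 -0.1  -2.29] pos [ 0.5821 -0.0094  0.3496] gap 0.0163
```

>>> play_rows(deltas=[{"grip":1,"tx":0,"ty":0.01,"tz":-0.02,"rx":0,"ry":0,"rz":0},{"grip":1,"tx":-0.002,"ty":0.03,"tz":-0.04,"rx":0,"ry":0,"rz":0},{"grip":1,"tx":-0.004,"ty":0.06,"tz":-0.05,"rx":0,"ry":0,"rz":0},{"grip":1,"tx":-0.006,"ty":0.09,"tz":-0.05,"rx":0,"ry":0,"rz":0},{"grip":1,"tx":-0.007,"ty":0.12,"tz":-0.05,"rx":0,"ry":0,"rz":0},{"grip":1,"tx":-0.007,"ty":0.135,"tz":-0.05,"rx":0,"ry":0,"rz":0},{"grip":1,"tx":-0.007,"ty":0.135,"tz":-0.05,"rx":0,"ry":0,"rz":0},{"grip":1,"tx":-0.007,"ty":0.135,"tz":-0.05,"rx":0,"ry":0,"rz":0}])

```text
time: 17.6
position: [0.579, -0.0773, 0.375]
tcp_rot: [[1.0, 0.005, 0.0], [0.005, -1.0, 0.0], [0.0, -0.0, -1.0]]
wrist_force: [0.4, 1.0, -1.8]
finger_gap: 0.0165
```

```bash
python3 st.py; python3 pic.py 16; python3 xc.py 16; python3 crop.py side 16 190 130 110 75 7;python3 - <<'E'
from fk import *
run("16",(.579,-.0765,.3745),0.35,.081,.1822,0)
E
```

```text
t 17.6 pos [ 0.57898 -0.07728  0.37505] F [ 0.38  0.98 -1.78] T [0.03 0.05 0.05] H 0.27 z [ 1.e-04  1.e-04 -1.e+00] gap 0.0165
```

View pics/xtop16.png

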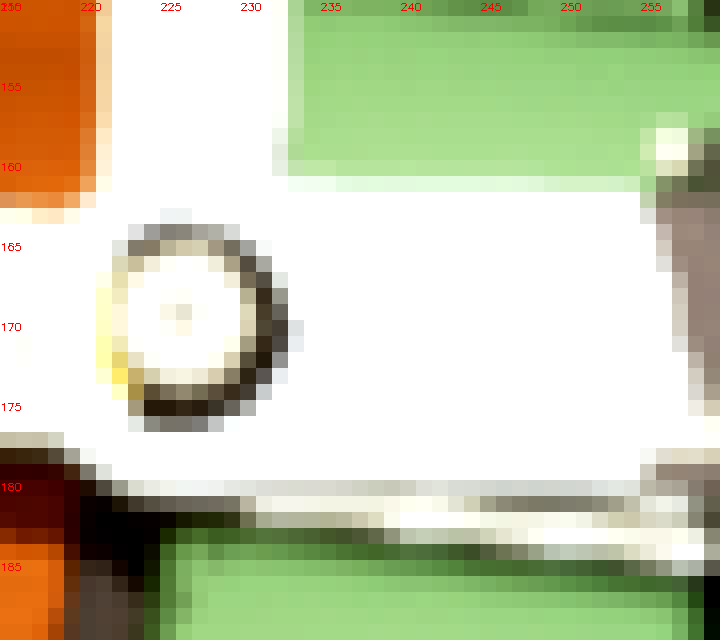

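View pics/os16.png

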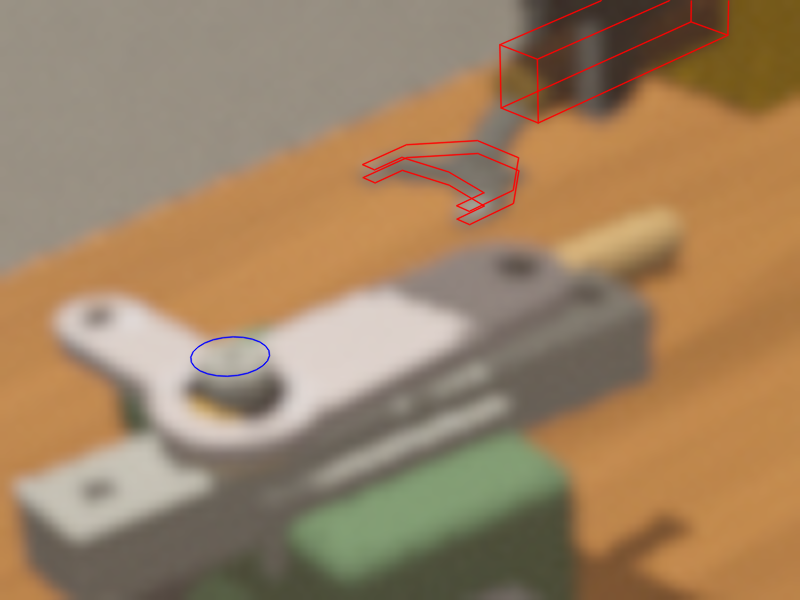

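View pics/ot16.png

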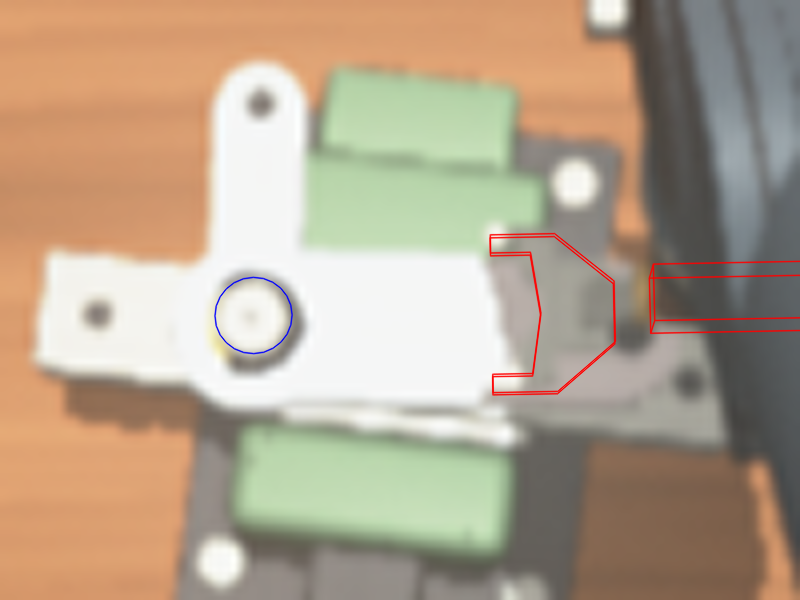

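View pics/side16_c.png

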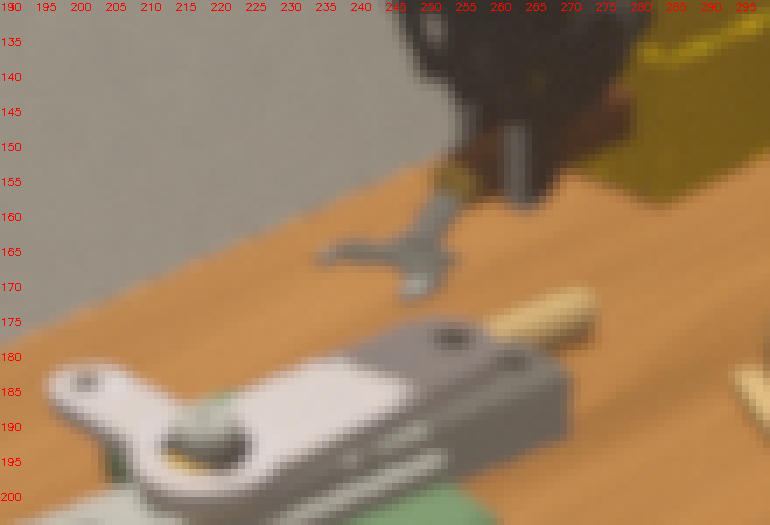

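```bash
python3 mv.py .5873 -.3207 .3 -31.54
```

```text
t [0.0131 0.4896 0.1495] r [-8.000e-04  2.000e-04  7.096e-01] | time 17.7 F [-0.03  0.26 -1.54] pos [ 0.5791 -0.076   0.3749] gap 0.0161
```

>>> play_rows(deltas=[{"grip":1,"tx":0.001,"ty":0.03,"tz":0,"rx":0,"ry":0,"rz":0.06},{"grip":1,"tx":0.003,"ty":0.1,"tz":0,"rx":0,"ry":0,"rz":0.17},{"grip":1,"tx":0.005,"ty":0.18,"tz":0,"rx":0,"ry":0,"rz":0.28},{"grip":1,"tx":0.007,"ty":0.26,"tz":0.01,"rx":0,"ry":0,"rz":0.4},{"grip":1,"tx":0.01,"ty":0.34,"tz":0.03,"rx":0,"ry":0,"rz":0.52},{"grip":1,"tx":0.012,"ty":0.41,"tz":0.06,"rx":0,"ry":0,"rz":0.63},{"grip":1,"tx":0.013,"ty":0.46,"tz":0.09,"rx":0,"ry":0,"rz":0.7},{"grip":1,"tx":0.013,"ty":0.488,"tz":0.12,"rx":0,"ry":0,"rz":0.71}])

```text
time: 18.37
position: [0.5865, -0.3239, 0.3138]
tcp_rot: [[0.848, -0.529, -0.0], [-0.529, -0.848, -0.002], [0.001, 0.002, -1.0]]
wrist_force: [-0.8, -0.0, -0.6]
finger_gap: 0.0164
```

>>> play_rows(deltas=[{"grip":1,"tx":0,"ty":0,"tz":0,"rx":0,"ry":0,"rz":0},{"grip":1,"tx":0,"ty":0,"tz":0,"rx":0,"ry":0,"rz":0},{"grip":1,"tx":0,"ty":0,"tz":0,"rx":0,"ry":0,"rz":0},{"grip":1,"tx":0,"ty":0,"tz":0,"rx":0,"ry":0,"rz":0},{"grip":1,"tx":0,"ty":0,"tz":0,"rx":0,"ry":0,"rz":0},{"grip":1,"tx":0,"ty":0,"tz":0,"rx":0,"ry":0,"rz":0},{"grip":1,"tx":0,"ty":0,"tz":0,"rx":0,"ry":0,"rz":0},{"grip":1,"tx":0,"ty":0,"tz":0,"rx":0,"ry":0,"rz":0}])

```text
time: 19.03
position: [0.5867, -0.3235, 0.3142]
tcp_rot: [[0.849, -0.529, 0.0], [-0.529, -0.849, -0.002], [0.001, 0.001, -1.0]]
wrist_force: [0.1, -0.4, -0.9]
finger_gap: 0.0163
```

```bash
python3 mv.py .5873 -.3207 .225 -31.54
```

```text
t [-0.0021 -0.0056  0.1784] r [ 0.0018 -0.0014 -0.0086] | time 19.03 F [ 0.13 -0.37 -0.9 ] pos [ 0.5867 -0.3235  0.3142] gap 0.0163
```

Descend to ~15 mm above seat, then check.

>>> play_rows(deltas=[{"grip":1,"tx":-0.001,"ty":-0.003,"tz":0.03,"rx":0.001,"ry":-0.001,"rz":-0.005},{"grip":1,"tx":-0.002,"ty":-0.006,"tz":0.07,"rx":0.002,"ry":-0.001,"rz":-0.009},{"grip":1,"tx":-0.002,"ty":-0.006,"tz":0.11,"rx":0.002,"ry":-0.001,"rz":-0.009},{"grip":1,"tx":-0.002,"ty":-0.006,"tz":0.15,"rx":0.002,"ry":-0.001,"rz":-0.009},{"grip":1,"tx":-0.002,"ty":-0.006,"tz":0.18,"rx":0.002,"ry":-0.001,"rz":-0.009},{"grip":1,"tx":-0.002,"ty":-0.006,"tz":0.194,"rx":0.002,"ry":-0.001,"rz":-0.009},{"grip":1,"tx":-0.002,"ty":-0.006,"tz":0.194,"rx":0.002,"ry":-0.001,"rz":-0.009},{"grip":1,"tx":-0.002,"ty":-0.006,"tz":0.194,"rx":0.002,"ry":-0.001,"rz":-0.009}])

```text
time: 19.7
position: [0.5876, -0.3206, 0.2176]
tcp_rot: [[0.852, -0.523, 0.0], [-0.523, -0.852, -0.0], [0.0, -0.0, -1.0]]
wrist_force: [-0.8, -0.3, -0.3]
finger_gap: 0.0167
```

```bash
python3 mv.py .5873 -.3207 .2027 -31.54; python3 pic.py 17; python3 crop.py top 17 320 140 80 60 9;python3 crop.py side 17 275 150 65 50 11
```

```text
t [-0.0004  0.0006  0.0297] r [-0.0003 -0.0005  0.0004] | time 19.7 F [-0.76 -0.26 -0.35] pos [ 0.5876 -0.3206  0.2176] gap 0.0167
```

View pics/top17_c.png

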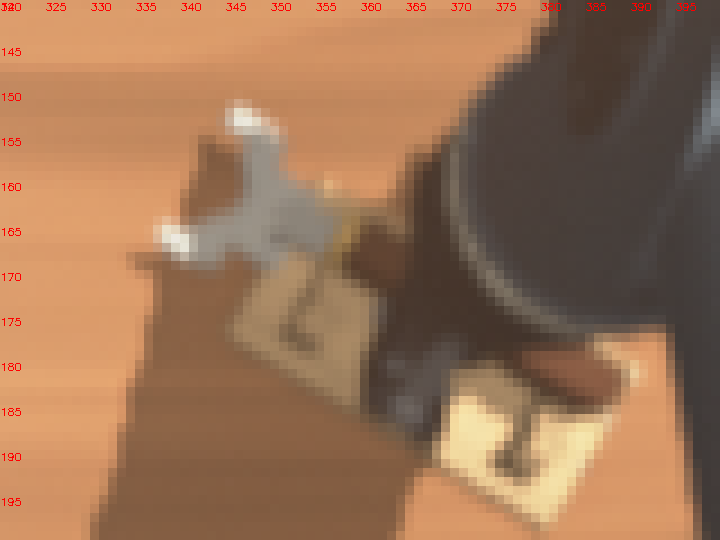

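View pics/side17_c.png

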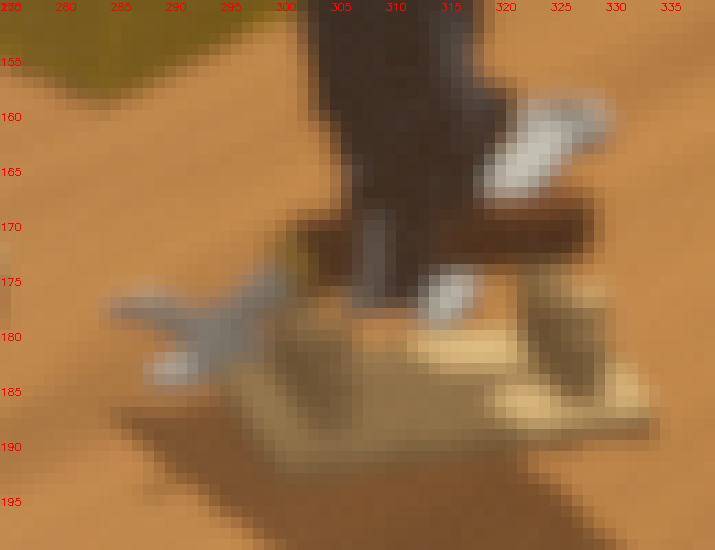

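>>> play_rows(deltas=[{"grip":1,"tx":0,"ty":0,"tz":0.006,"rx":0,"ry":0,"rz":0},{"grip":1,"tx":0,"ty":0,"tz":0.012,"rx":0,"ry":0,"rz":0},{"grip":1,"tx":0,"ty":0,"tz":0.018,"rx":0,"ry":0,"rz":0},{"grip":1,"tx":0,"ty":0,"tz":0.022,"rx":0,"ry":0,"rz":0},{"grip":1,"tx":0,"ty":0,"tz":0.025,"rx":0,"ry":0,"rz":0},{"grip":1,"tx":0,"ty":0,"tz":0.028,"rx":0,"ry":0,"rz":0},{"grip":1,"tx":0,"ty":0,"tz":0.028,"rx":0,"ry":0,"rz":0},{"grip":1,"tx":0,"ty":0,"tz":0.028,"rx":0,"ry":0,"rz":0}])

```text
time: 20.47
position: [0.5879, -0.3207, 0.2043]
tcp_rot: [[0.852, -0.523, 0.002], [-0.523, -0.852, -0.001], [0.002, -0.0, -1.0]]
wrist_force: [0.1, -0.2, -0.2]
finger_gap: 0.0161
```

```bash
python3 mv.py .5873 -.3207 .2027 -31.54; python3 st.py
```

```text
t [-0.0011  0.0005  0.0032] r [-0.0004 -0.0024  0.0003] | time 20.47 F [ 0.11 -0.17 -0.25] pos [ 0.5879 -0.3207  0.2043] gap 0.0161
t 20.47 pos [ 0.5879  -0.32075  0.20431] F [ 0.11 -0.17 -0.25] T [-0.   -0.    0.01] H -31.53 z [ 1.8e-03 -7.0e-04 -1.0e+00] gap 0.0161
```

>>> play_rows(deltas=[{"grip":1,"tx":-0.001,"ty":0,"tz":0.001,"rx":0,"ry":-0.002,"rz":0},{"grip":1,"tx":-0.001,"ty":0,"tz":0.002,"rx":0,"ry":-0.002,"rz":0},{"grip":1,"tx":-0.001,"ty":0,"tz":0.003,"rx":0,"ry":-0.002,"rz":0},{"grip":1,"tx":-0.001,"ty":0,"tz":0.003,"rx":0,"ry":-0.002,"rz":0},{"grip":1,"tx":-0.001,"ty":0,"tz":0.003,"rx":0,"ry":-0.002,"rz":0},{"grip":1,"tx":-0.001,"ty":0,"tz":0.003,"rx":0,"ry":-0.002,"rz":0},{"grip":1,"tx":-0.001,"ty":0,"tz":0.003,"rx":0,"ry":-0.002,"rz":0},{"grip":1,"tx":-0.001,"ty":0,"tz":0.003,"rx":0,"ry":-0.002,"rz":0}])

```text
time: 21.13
position: [0.5875, -0.3205, 0.2029]
tcp_rot: [[0.852, -0.523, 0.001], [-0.523, -0.852, 0.0], [0.0, -0.0, -1.0]]
wrist_force: [-1.0, 0.2, -0.8]
finger_gap: 0.0161
```

```bash
python3 st.py
```

```text
t 21.13 pos [ 0.58749 -0.32048  0.20288] F [-1.05  0.23 -0.82] T [-0.   -0.03  0.  ] H -31.53 z [ 5.e-04  1.e-04 -1.e+00] gap 0.0161
```

>>> play_rows(deltas=[{"grip":1,"tx":0,"ty":0,"tz":0.001,"rx":0,"ry":0,"rz":0},{"grip":1,"tx":0,"ty":0,"tz":0.001,"rx":0,"ry":0,"rz":0},{"grip":1,"tx":0,"ty":0,"tz":0.002,"rx":0,"ry":0,"rz":0},{"grip":1,"tx":0,"ty":0,"tz":0.002,"rx":0,"ry":0,"rz":0},{"grip":1,"tx":0,"ty":0,"tz":0.003,"rx":0,"ry":0,"rz":0},{"grip":1,"tx":0,"ty":0,"tz":0.003,"rx":0,"ry":0,"rz":0},{"grip":1,"tx":0,"ty":0,"tz":0.003,"rx":0,"ry":0,"rz":0},{"grip":1,"tx":0,"ty":0,"tz":0.003,"rx":0,"ry":0,"rz":0}])

```text
time: 21.8
position: [0.5875, -0.3204, 0.2022]
tcp_rot: [[0.852, -0.523, 0.001], [-0.523, -0.852, -0.0], [0.001, -0.0, -1.0]]
wrist_force: [-3.2, 2.1, 9.1]
finger_gap: 0.0165
```

```bash
python3 st.py
```

```text
t 21.8 pos [ 0.58747 -0.32043  0.2022 ] F [-3.23  2.11  9.08] T [ 0.29  0.66 -0.08] H -31.53 z [ 8.e-04 -2.e-04 -1.e+00] gap 0.0165
```

Seated on the same height as at the grasp. Release slowly to a modest opening.

>>> play_rows(deltas=[{"grip":0.5,"tx":0,"ty":0,"tz":0,"rx":0,"ry":0,"rz":0},{"grip":0.45,"tx":0,"ty":0,"tz":0,"rx":0,"ry":0,"rz":0},{"grip":0.4,"tx":0,"ty":0,"tz":0,"rx":0,"ry":0,"rz":0},{"grip":0.3,"tx":0,"ty":0,"tz":0,"rx":0,"ry":0,"rz":0},{"grip":0.1,"tx":0,"ty":0,"tz":0,"rx":0,"ry":0,"rz":0},{"grip":-0.1,"tx":0,"ty":0,"tz":0,"rx":0,"ry":0,"rz":0},{"grip":-0.2,"tx":0,"ty":0,"tz":0,"rx":0,"ry":0,"rz":0},{"grip":-0.2,"tx":0,"ty":0,"tz":0,"rx":0,"ry":0,"rz":0}])

```text
time: 22.47
position: [0.5875, -0.3204, 0.2021]
tcp_rot: [[0.852, -0.523, 0.001], [-0.523, -0.852, -0.0], [0.001, -0.0, -1.0]]
wrist_force: [-0.5, -0.8, 0.3]
finger_gap: 0.0513
```

```bash
python3 st.py; python3 pic.py 18; python3 crop.py top 18 320 140 80 60 9;python3 crop.py side 18 275 150 65 50 11
```

```text
t 22.47 pos [ 0.58749 -0.32043  0.20214] F [-0.53 -0.76  0.33] T [-0.02  0.03  0.03] H -31.53 z [ 8.e-04 -1.e-04 -1.e+00] gap 0.0513
```

View pics/side18_c.png

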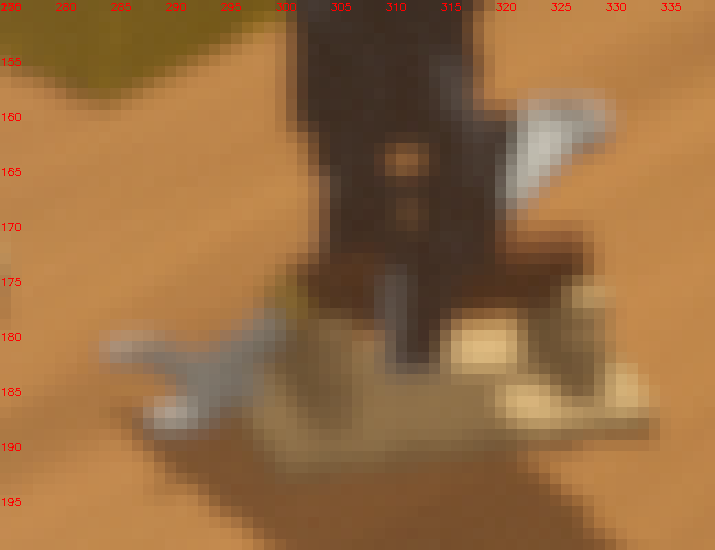

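View pics/top18_c.png

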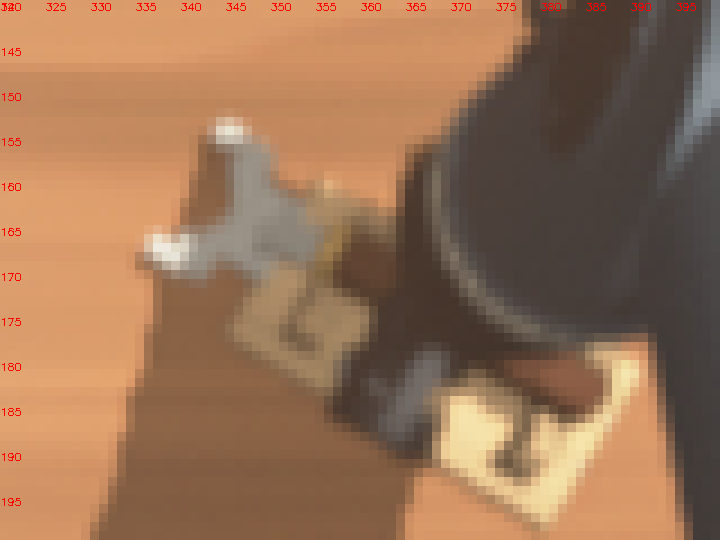

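Tool lies in the saddles; straight up, clear of everything.

>>> play_rows(deltas=[{"grip":-0.2,"tx":0,"ty":0,"tz":-0.02,"rx":0,"ry":0,"rz":0},{"grip":-0.2,"tx":0,"ty":0,"tz":-0.06,"rx":0,"ry":0,"rz":0},{"grip":-0.2,"tx":0,"ty":0,"tz":-0.12,"rx":0,"ry":0,"rz":0},{"grip":-0.2,"tx":0,"ty":0,"tz":-0.18,"rx":0,"ry":0,"rz":0},{"grip":-0.2,"tx":0,"ty":0.02,"tz":-0.25,"rx":0,"ry":0,"rz":0},{"grip":-0.2,"tx":0,"ty":0.08,"tz":-0.32,"rx":0,"ry":0,"rz":0},{"grip":-0.2,"tx":0,"ty":0.14,"tz":-0.36,"rx":0,"ry":0,"rz":0},{"grip":-0.2,"tx":0,"ty":0.2,"tz":-0.38,"rx":0,"ry":0,"rz":0}])

```text
time: 23.23
position: [0.5347, -0.4067, 0.3975]
tcp_rot: [[0.853, -0.522, 0.006], [-0.522, -0.853, -0.004], [0.007, 0.0, -1.0]]
wrist_force: [-0.1, -1.7, -0.0]
finger_gap: 0.051
```

>>> play_rows(deltas=[{"grip":-0.2,"tx":0,"ty":0.06,"tz":0,"rx":0,"ry":0,"rz":0},{"grip":-0.2,"tx":0,"ty":0.12,"tz":0,"rx":0,"ry":0,"rz":0},{"grip":-0.2,"tx":0,"ty":0.18,"tz":0,"rx":0,"ry":0,"rz":0},{"grip":-0.2,"tx":0,"ty":0.22,"tz":0,"rx":0,"ry":0,"rz":0},{"grip":-0.2,"tx":0,"ty":0.25,"tz":0,"rx":0,"ry":0,"rz":0},{"grip":-0.2,"tx":0,"ty":0.25,"tz":0,"rx":0,"ry":0,"rz":0},{"grip":-0.2,"tx":0,"ty":0.25,"tz":0,"rx":0,"ry":0,"rz":0},{"grip":-0.2,"tx":0,"ty":0.25,"tz":0,"rx":0,"ry":0,"rz":0}])

```text
time: 23.9
position: [0.4707, -0.5118, 0.3978]
tcp_rot: [[0.854, -0.521, 0.007], [-0.521, -0.854, -0.003], [0.007, -0.001, -1.0]]
wrist_force: [0.8, 0.5, 0.1]
finger_gap: 0.0512
```

```bash
python3 st.py; python3 pic.py 19; python3 xc.py 19; python3 - <<'E'
import cv2,numpy as np
a=cv2.imread("pics/top19.png");cv2.imwrite("pics/m.png",np.vstack([np.hstack([cv2.resize(cv2.imread(f"pics/{n}{t}.png")[y:y+60,x:x+80],None,fx=5,fy=5,interpolation=2) for t in("0","19")]) for n,x,y in(("top",325,145),("side",270,150))]))
E
```

```text
t 23.9 pos [ 0.47069 -0.51176  0.39776] F [0.75 0.5  0.12] T [ 0.02 -0.01 -0.04] H -31.37 z [ 0.007  -0.0028 -1.    ] gap 0.0512
```

View pics/m.png

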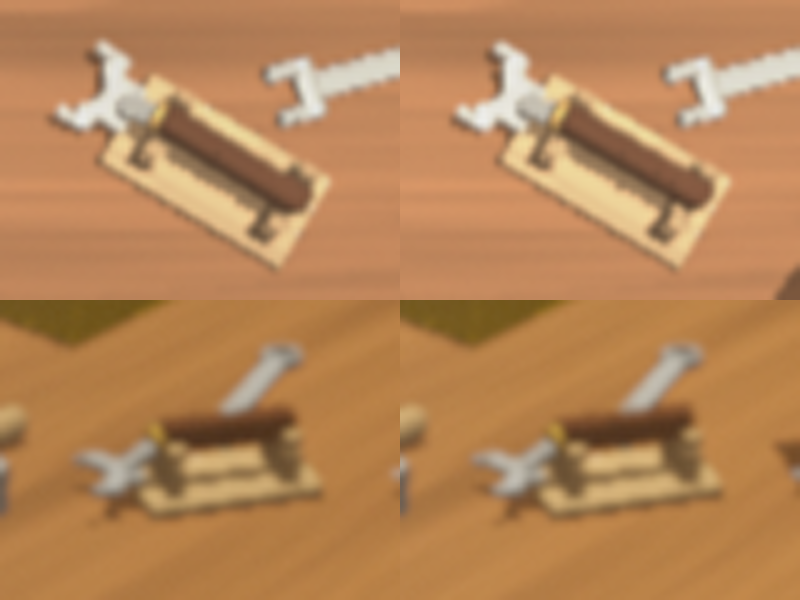

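View pics/xtop19.png

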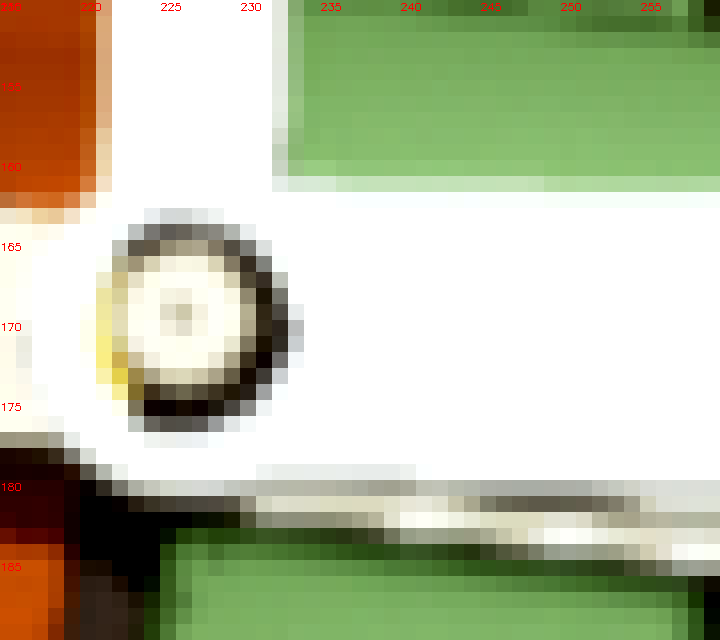

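View pics/xside19.png

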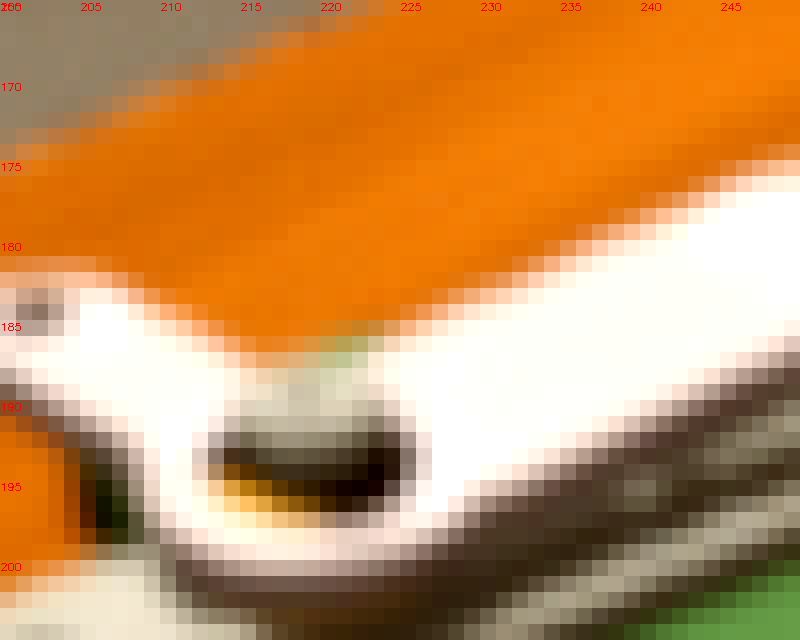

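View pics/top19.png

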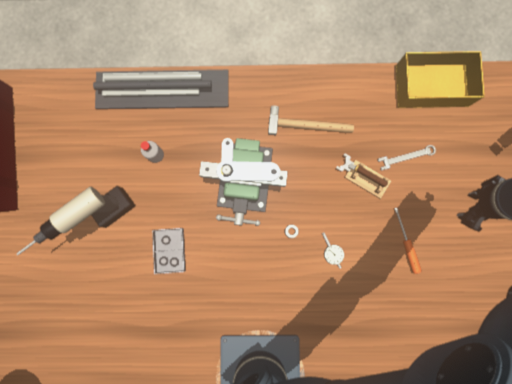

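```bash
python3 -c "
from workcell import manip; print(manip.finish_job())"
```

```text
the job is handed in; nothing more can be done
None
```

The clip is seated in the pin's groove, the fork tool is back in its cradle, and the job was handed in at about 24 s of the 67 s allowed.

- **Pressing:** I pressed the crank about 3.5 mm with the fork, at roughly 12–14 N.
- **Pushing the clip home:** The noses met the core with the clip centre an estimated 12–14 mm from the pin axis. The push peaked at about 8.5 N at the wrist, including roughly 2 N of friction. The force then dropped to the friction level as the clip jumped home. I followed with a light push; the fork came up to the clip's back and the clip did not move.
- **Correction on the way:** The fork turned out to sit about 5 mm to one side of my first estimate, so the clip was pushed sideways by up to about 6 mm and turned about 9° as I slid it. I turned and shifted the fork, and the clip was centred and straight again before it reached the pin.
- **Last checks:** The final pictures show the clip ringing the pin evenly. The crank stays lower than at the start, so the clip holds it down. The tool lies in both saddles within about 1 pixel (roughly 3 mm) of where it began. The other things on the bench look unmoved in the top view, and the gripper is open and clear of everything.
- **Disagreement between measurements:** Camera heights read about 3 mm low against the bar's stated top. I therefore set the pressing depth by force and contact, and never measured directly how deep the clip sits in the groove.

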